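# Shut down the cut-off station and rack the batch of copper tubes

## Task

Shut the cut-off station down: press the red saw-off key fully, then the blue extractor-off key, then the white batch-end key, one at a time, and never press the green start key. Then empty the outfeed: each time you pull the black gate knob straight up to its stop and let it spring back down, one cut copper tube rolls out into the cradle; lay every tube in its own groove of the wooden rack. Slide the job card flat along the bench, without lifting it, until it lies straight inside the yellow outline beside the rack, and leave the tin, the spanner and the try square alone.

Things in the scene. Friction and masses are not known exactly. Their poses are not given: they have to be found in the camera images.
- stand: Grey cut-off saw with its steel outfeed chute, fixed. Origin on the bench under the gate. The chute falls 16 degrees along this frame's +y; tubes lie in it along x and queue at y < 0 under hold-down bars, where they cannot be taken out. The gate's columns and bridge: y = -12 to 12 mm, 72 mm either side, 161 mm high; the saw: y below -170 mm, up to 290 mm high; the rest under 145 mm.
- gate (a joint): lift of the sprung gate slide in m: 0 down, 0.032 pulled up to its stop. Spring and weight pull down with 5.5 N at rest, 9.5 N at the stop; let go, it snaps down by itself. Lifted over about 25 mm, it lets one tube pass and holds back the next until the slide has come down again.
- gate_knob (a point): centre of the black round knob (red dot on top) on the gate rod: 28 mm across, 30 mm tall, upright; moves with the slide; 186 mm above the bench when down. 10 mm free below it, then a bush and the bridge.
- cradle (a point): where a tube's centre comes to rest at the low end of the chute, against two end stops (frame as the stand's). It lies along the stand's x on two rails; the gap between them, 48 mm wide and open down to the bench, lets fingers close on its middle along the stand's y. Side walls stand 5 mm above the tube's axis, 3 mm off its ends.
- tube0_center (a point): centre of a copper tube 28 mm in diameter, 80 mm long, 75 g; its own x lies along the tube. In the queue behind the gate at the start.
- tube1_center (a point): the same, another tube
- tube2_center (a point): the same, another tube; None if it is absent
- tube3_center (a point): the same, another tube that has already rolled out into the cradle; None if it is absent
- rack: wooden tube rack, fixed: two toothed combs 272 mm long in y and 52 mm high, 48 mm clear between them, with four V grooves each at y = -90, -30, 30, 90 mm. A tube lies across both combs along x, its middle between them, its axis 55.8 mm above the bench when seated; fingers may dip between the combs. Origin on the bench under its middle.
- card_center (a point): centre of the white laminated job card with a blue bar, lying on the bench: 105 mm along its own x, 148 mm along its own y, 3 mm thick, 90 g. It can be dragged by pressing on its top.
- card_place (a point): centre of the yellow taped outline on the bench beside the rack, 128 mm along its x and 170 mm along its y inside the tape; the card lies straight in it with its long side along this frame's y (either way round)
- key_red (a joint): travel of the red key in m: 0 up, 0.006 fully down (5 N)
- key_blue (a joint): travel of the blue key, the same
- key_white (a joint): travel of the white key, the same
- key_green (a joint): travel of the green key, the same; it must not be pressed
- key_red_top (a point): centre of the top of the red key (saw off), 28 mm across; keys stand in a row 46 mm apart on a grey control box 80 x 200 x 48 mm, key tops 70 mm above the bench, in an order that changes
- key_blue_top (a point): centre of the top of the blue key (extractor off)
- key_white_top (a point): centre of the top of the white key (batch end)
- key_green_top (a point): centre of the top of the green key (start)
- paste_tin: bystander: metal tin 60 mm across, 55 mm tall; origin under its middle
- spanner: bystander: steel spanner 170 mm long lying on the bench
- square: bystander: try square with a wooden stock, blade 150 mm, lying on the bench
There are look-alikes about, which are no part of the job. Leave any pink or purple look-alike of the part that bears tube2_center alone. What is shaped like the part that bears tube3_center but pink or purple is not meant.

How it is judged:
By the outcome, as a careful person would: the job done as asked, in the order asked, and still so for the second after the job is handed in, with the robot touching nothing.
Of tube2, tube3 only 1 to 2 are there at a start; the rules pass over those that are not, and their reading is None.
At some moment in a run one of card may be knocked a few centimetres aside while the robot is not near it.
Once in a run the grip may slacken for a moment while it holds something.
It also fails if it takes over 210 s, if anything falls off the work surface, if the arm or the gripper's body presses on something with over 40 N, if the wrist force passes 120 N, or if a joint passes its speed limit or range.

## Robot

A 6-joint arm with a two-finger parallel gripper is mounted at the origin on the work surface. World frame = base frame: x ahead of the robot, y to its left, z up, the work surface at z = 0. Lengths are in m, angles in rad, forces in N, time in s.
With the tool pointing down it reaches from about 0.25 to 0.775 m from the base axis. Payload 4 kg.
Tool frame: the origin (TCP) lies between the finger pads; the fingertips stand ahead of it and the grasp point (between the pads) lies 2 mm behind it (manip.tip_reach is the z of the fingertips in the tool frame, in m); z points along the fingers, x is the direction in which the jaws open and shut, and the axes are right-handed (so a half turn about z gives the same grasp; the last joint's range is limited). The gripper opens to 94 mm and grips with 3 to 60 N. Pads are 16 mm wide; open, the fingers measure 119 mm over their backs; the gripper's body (75 mm by 177 mm) begins 78 mm behind the grasp point.
Start: joints at [-1.218, 0.087, 1.371, -0, 1.684, -0.103], TCP at [0.242, -0.494, 0.223] pointing down, gripper open.
Joint ranges: [-3.1, 3.1], [-0.76, 2.03], [0.27, 2.55], [-1.08, 4.22], [0.17, 2.65], [-2.57, 2.57]. Speed limits (rad/s): [2.79, 2.79, 3.14, 3.14, 3.14, 3.14].

## Interface

Orientations are given as a unit quaternion [w, x, y, z].
In Python, from station import sensors, eyes, ticket, manip gives the robot as it stands.
- The arm moves only by the shell command python3 -m handwheel 'ROWS' [FORCE]. ROWS is JSON, a list that holds one entry, the list of rows, each a list of 7 numbers: the shift along the tool's x, y, z as a fraction of full scale, then the turn, a rotation vector about the tool's x, y, z as a fraction of full scale, then the opening, from 0 (shut) to 1 (fully open). A call has exactly 10 rows; each row shifts and turns the commanded pose from where the row before left it, along the tool's axes as they then stand; what a row does not reach is not made up. Full scale, the value 1, is 50 mm for a shift and 0.12 rad for a turn. A row lasts 1/10 s, in which the tool goes at most 50 mm and 8.59 degrees, less where a joint would pass 70% of its speed; a pose out of reach is approached as far as the arm can. A call with a number of a shift or a turn outside -1 to 1 is refused whole. A call with a gripper value outside its range is refused whole. The fingers move at their own pace and stop on an object; FORCE is the grip in N (left out, the last holds). Time passes only in rows, so rows that do not move let the fingers close, or fill a call up. It gives the time, the measured TCP pose, the force and the opening at its end, in the units of the state.
- sensors.read_state(): the state, without advancing time (a new reading comes with each control period).
- eyes.get_image(name): name is "scene" or "top" or "wrist"; returns a dict with "pixels" (420x560x3 uint8, red, green, blue), "K" (3x3 intrinsics, pixels), "position" and "orientation" of the camera in the world. Camera axes: x right, y down, z forward; pixel columns grow to the right and rows downward; lengths in m; the calibration is good to about 2 mm. A picture is of the moment at which its call begins. There is no depth.
- ticket.hand_in(): hands the job in, once; it reports no verdict.
The state is a dict: "t": time; "qpos": joint angles; "dq": joint speeds; "joint_torque": joint torques, N m; "position": TCP position; "tcp_rot": TCP orientation; "wrist_force": force on the tool from outside, world axes, zero at the start; "moment": the same for the moment, N m; "opening": finger opening in m.
Only numpy, scipy, OpenCV 4.12 (cv2) and the standard library are available. Lean on these libraries where they do the work, as an engineer would, in place of code of your own. Each camera call takes 0.05 s, during which the arm holds its last target.

## Working session

There is one attempt and no reset: what is moved stays moved. The work goes in short steps, Python scripts to look and compute and a shell command to move; the robot and the scene stay as the last step left them, time stands still between calls to the robot, and variables do not carry over. Pictures are saved under pics/ and viewed, and the job is handed in when it is done.

```bash
ls; mkdir -p pics
python3 - <<'E'
from station import sensors, eyes, ticket, manip
import cv2
print(sensors.read_state()); print(manip.tip_reach, dir(manip))
for n in ["scene","top","wrist"]:
    d=eyes.get_image(n); cv2.imwrite(f"pics/{n}0.png",d["pixels"][:,:,::-1]); print(n,d["K"],d["position"],d["orientation"])
E
```

```text
pics
{'t': 0.0, 'qpos': array([-1.21809979e+00,  8.79414590e-02,  1.37223613e+00, -2.62118789e-05,
        1.68362508e+00, -1.03095744e-01]), 'dq': array([-0.00132599,  0.00208042,  0.00131615, -0.00115834,  0.00098071,
       -0.00212347]), 'joint_torque': array([ 3.71119240e-04, -3.40184212e+01, -3.02423537e+01,  7.16995192e-02,
        3.31083569e-02, -1.71388774e-04]), 'position': array([ 0.24190559, -0.49336737,  0.22132076]), 'tcp_rot': array([-6.67733426e-04,  8.48578065e-01, -5.29069038e-01, -8.80530208e-04]), 'wrist_force': array([-0.0299469 , -0.40376558,  0.12651383]), 'moment': array([ 0.018843  ,  0.01169172, -0.03461202]), 'opening': 0.09404120719660215}
0.017 ['PlanningError', '__class__', '__delattr__', '__dict__', '__dir__', '__doc__', '__eq__', '__format__', '__ge__', '__getattribute__', '__getstate__', '__gt__', '__hash__', '__init__', '__init_subclass__', '__le__', '__lt__', '__module__', '__ne__', '__new__', '__reduce__', '__reduce_ex__', '__repr__', '__setattr__', '__sizeof__', '__str__', '__subclasshook__', '__weakref__', 'tip_reach']
scene [[432.27393424   0.         273.94687795]
 [  0.         432.27393424 207.5043958 ]
 [  0.           0.           1.        ]] [ 0.91276029 -0.34918384  1.00241624] [-0.24362241  0.90690687  0.329924   -0.09653085]
top [[387.31869388   0.         282.46479163]
 [  0.         387.31869388 208.11426213]
 [  0.           0.           1.        ]] [ 0.52772307 -0.0098885   1.25052892] [ 0.01871352 -0.70661872  0.70733977 -0.00319916]
wrist [[304.12884994   0.         283.7406719 ]
 [  0.         304.12884994 208.87747925]
 [  0.           0.           1.        ]] [ 0.30512774 -0.46233781  0.38325883] [ 0.10639337  0.84188359 -0.52474095 -0.06752337]
```

View pics/scene0.png

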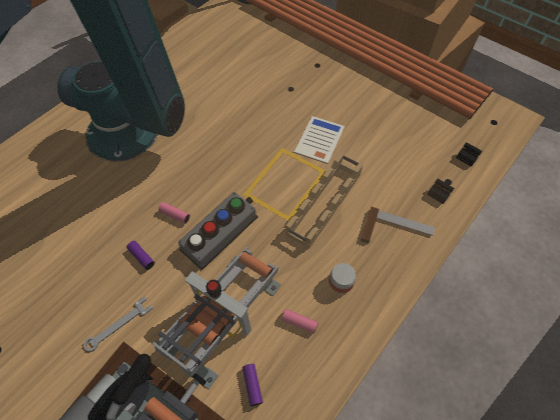

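View pics/top0.png

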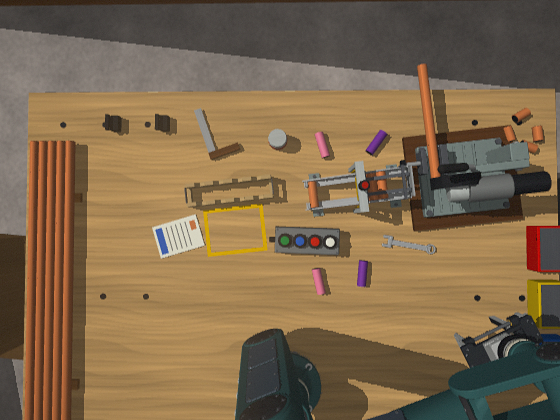

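View pics/wrist0.png

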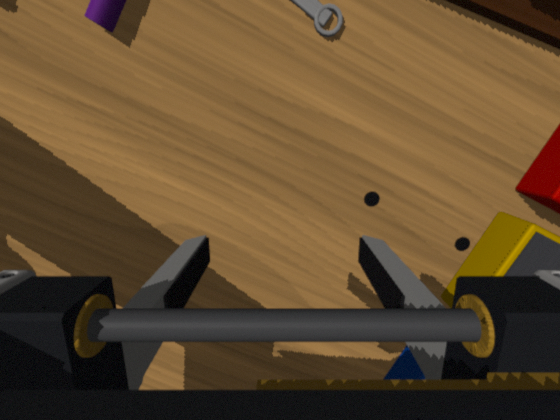

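```bash
cat > h.py <<'E'
import numpy as np, cv2
from scipy.spatial.transform import Rotation as R
from station import sensors, eyes
def cam(n):
    d=eyes.get_image(n); q=d["orientation"]; d["R"]=R.from_quat([q[1],q[2],q[3],q[0]]).as_matrix(); d["img"]=d["pixels"][:,:,::-1].copy()
    d["hsv"]=cv2.cvtColor(d["img"],cv2.COLOR_BGR2HSV); return d
def ray(d,u,v,z):
    r=d["R"]@np.linalg.solve(d["K"],[u,v,1.]); p=np.array(d["position"]); return p+r*(z-p[2])/r[2]
def proj(d,X):
    c=d["R"].T@(np.array(X)-d["position"]); c=d["K"]@c; return c[:2]/c[2]
def blobs(d,lo,hi,box=None,amin=15):
    m=cv2.inRange(d["hsv"],np.array(lo),np.array(hi))
    if box is not None:
        k=np.zeros_like(m); k[box[1]:box[3],box[0]:box[2]]=255; m&=k
    cs,_=cv2.findContours(m,cv2.RETR_EXTERNAL,cv2.CHAIN_APPROX_NONE); o=[]
    for c in cs:
        M=cv2.moments(c)
        if M["m00"]>=amin: o.append((M["m00"],M["m10"]/M["m00"],M["m01"]/M["m00"],cv2.minAreaRect(c)))
    return sorted(o,key=lambda t:-t[0])
def crop(d,box,f,name):
    cv2.imwrite(name,cv2.resize(d["img"][box[1]:box[3],box[0]:box[2]],None,fx=f,fy=f,interpolation=cv2.INTER_CUBIC))
def tri(d1,p1,d2,p2):
    A=[];b=[]
    for d,p in((d1,p1),(d2,p2)):
        r=d["R"]@np.linalg.solve(d["K"],[*p,1.]); r/=np.linalg.norm(r); P=np.eye(3)-np.outer(r,r); A.append(P); b.append(P@d["position"])
    return np.linalg.lstsq(np.vstack(A),np.hstack(b),rcond=None)[0]
E
python3 - <<'E'
from h import *
np.set_printoptions(precision=4,suppress=True)
t=cam("top"); s=cam("scene")
crop(t,(300,120,420,230),6,"pics/t_stand.png"); crop(t,(140,170,350,270),3.8,"pics/t_left.png"); crop(s,(140,230,320,400),3.5,"pics/s_stand.png")
rng={"red":[((0,150,60),(6,255,255)),((174,150,60),(180,255,255))],"green":[((45,80,20),(80,255,255))],"blue":[((105,120,40),(125,255,255))],"yellow":[((22,170,120),(32,255,255))]}
for k,l in rng.items():
  for n,d in(("t",t),("s",s)):
    for lo,hi in l:
      for b in blobs(d,lo,hi,amin=8)[:7]: print(k,n,b[0],round(b[1],1),round(b[2],1),ray(d,b[1],b[2],0.07)[:2], ray(d,b[1],b[2],0)[:2])
E
```

```text
red t 577.0 534.2 248.0 [ 0.4438 -0.7387] [ 0.4388 -0.7819]
red t 53.0 314.7 241.2 [ 0.4636 -0.0819] [ 0.4598 -0.0861]
red t 29.0 364.7 184.5 [ 0.636  -0.2341] [ 0.6424 -0.2474]
red s 82.5 209.2 226.8 [ 0.4635 -0.0833] [ 0.4297 -0.0633]
red s 51.5 212.3 285.4 [ 0.5744 -0.1861] [ 0.5489 -0.1738]
green t 53.0 284.2 240.1 [0.4671 0.0109] [0.4635 0.0121]
green s 68.0 235.7 202.3 [0.4656 0.0095] [0.4321 0.0365]
blue t 121.0 161.6 240.8 [0.4647 0.3865] [0.461 0.41 ]
blue t 113.0 550.4 337.5 [ 0.1782 -0.7808] [ 0.1575 -0.8265]
blue t 49.0 299.4 240.8 [ 0.4649 -0.0355] [ 0.4611 -0.037 ]
blue s 97.5 325.7 125.0 [0.4881 0.3576] [0.4562 0.4107]
blue s 63.5 222.6 214.0 [ 0.4638 -0.0362] [ 0.4301 -0.0127]
yellow t 2692.0 234.8 229.9 [0.4981 0.1615] [0.4963 0.1716]
yellow t 499.5 534.9 297.7 [ 0.2958 -0.7378] [ 0.2821 -0.781 ]
```

View pics/t_stand.png

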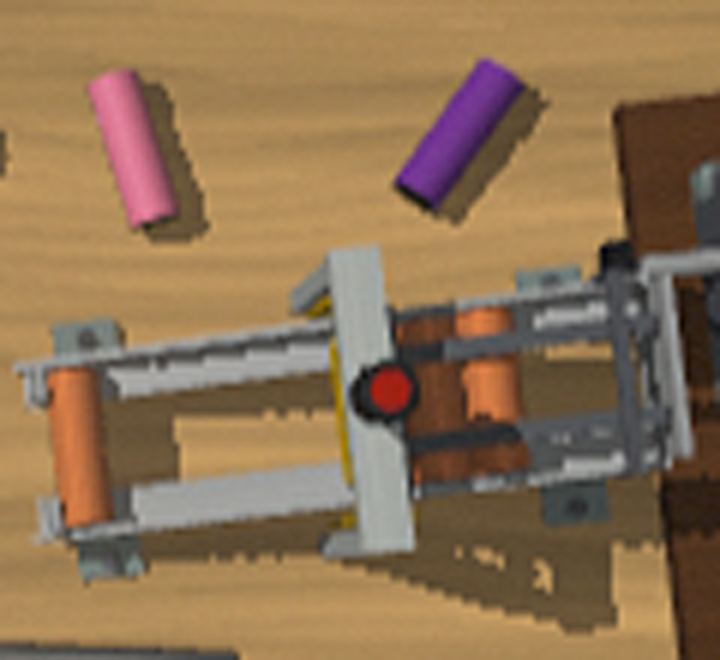

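View pics/t_left.png

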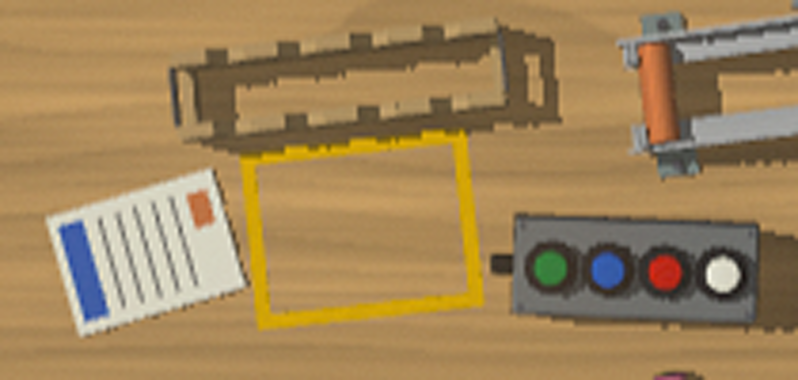

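View pics/s_stand.png

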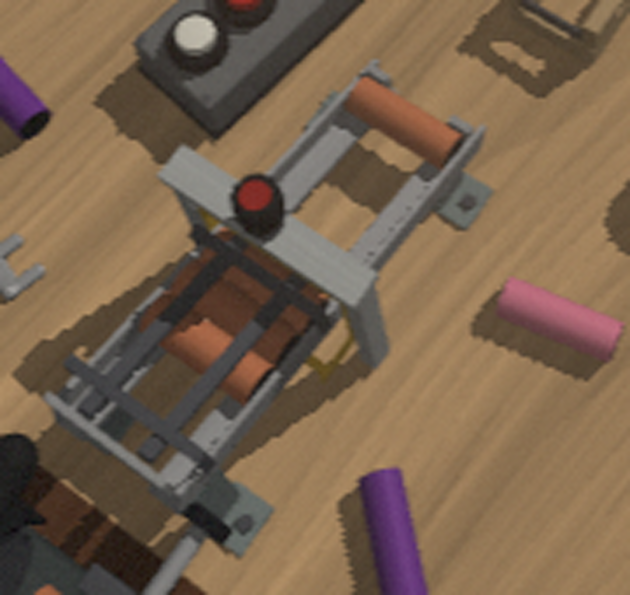

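Run:
```python
from h import *
np.set_printoptions(precision=4,suppress=True)
t=cam("top"); s=cam("scene")
print("knob t",ray(t,364.7,184.5,.201)," s",ray(s,212.3,285.4,.201),"tri",tri(t,(364.7,184.5),s,(212.3,285.4)))
# white key
for n,d in(("t",t),("s",s)):
    bx=(322,234,340,250) if n=="t" else (186,230,206,250)
    for b in blobs(d,(0,0,150),(180,60,255),bx,8): print("white",n,b[:3],ray(d,b[1],b[2],.07))
# copper tubes
for n,d,bx in(("t",t,(300,170,400,215)),("s",s,(180,240,285,350))):
    for b in blobs(d,(5,130,120),(14,255,255),bx,20):
        print("cop",n,b)
# yellow
for n,d in(("t",t),("s",s)):
    bx=(195,195,280,265) if n=="t" else (230,140,335,225)
    b=blobs(d,(20,120,100),(34,255,255),bx,8)[0]; pts=cv2.boxPoints(b[3]); P=np.array([ray(d,*p,0)[:2] for p in pts]); 
    r=cv2.minAreaRect(np.float32(P*1000)); print("yellow",n,r, b[0])
# card
for n,d in(("t",t),("s",s)):
    bx=(145,205,212,265) if n=="t" else (285,110,350,170)
    m=cv2.inRange(d["hsv"],(0,0,150),(180,70,255))|cv2.inRange(d["hsv"],(100,100,40),(130,255,255))
    k=np.zeros_like(m);k[bx[1]:bx[3],bx[0]:bx[2]]=255;m&=k
    pt=np.argwhere(m)[:,::-1].astype(float); P=np.array([ray(d,*p,.003)[:2] for p in pt]); print("card",n,cv2.minAreaRect(np.float32(P*1000)))
crop(t,(175,165,295,215),6,"pics/t_rack.png"); crop(s,(275,150,370,250),6,"pics/s_rack.png")
```

```text
knob t [ 0.6239 -0.2093  0.201 ]  s [ 0.6219 -0.2089  0.201 ] tri [ 0.6233 -0.2091  0.204 ]
white t (48.5, 329.64261168384877, 241.90034364261166) [ 0.4616 -0.1271  0.07  ]
white s (62.0, 195.40322580645162, 238.90322580645162) [ 0.4609 -0.128   0.07  ]
cop t (154.0, 312.0497835497835, 194.00324675324674, ((311.9461669921875, 194.06922912597656), (26.171329498291016, 7.31804895401001), 82.87498474121094))
cop t (62.0, 381.2258064516129, 184.2983870967742, ((381.0, 184.5), (9.0, 8.0), 90.0))
cop t (24.5, 379.7755102040816, 173.2176870748299, ((380.0, 173.0), (4.0, 8.0), 90.0))
cop s (183.0, 255.43351548269578, 262.1311475409836, ((255.55364990234375, 262.2253112792969), (32.36301803588867, 6.7477545738220215), 31.607500076293945))
cop s (89.5, 198.11545623836125, 326.66480446927375, ((197.75001525878906, 326.25), (11.31370735168457, 10.60660171508789), 45.0))
cop s (52.0, 210.8846153846154, 335.24038461538464, ((211.0, 335.0), (7.0710673332214355, 9.899494171142578), 45.0))
yellow t ((497.082763671875, 172.42086791992188), (156.06021118164062, 196.6655731201172), 6.150197982788086) 2784.5
yellow s ((487.18109130859375, 176.09613037109375), (165.59390258789062, 235.05931091308594), 7.204348564147949) 3059.0
card t ((477.146728515625, 356.1830139160156), (106.0357666015625, 148.2879638671875), 16.651416778564453)
card s ((473.41705322265625, 356.6390686035156), (107.18485260009766, 147.7447967529297), 16.7438907623291)
```

View pics/t_rack.png

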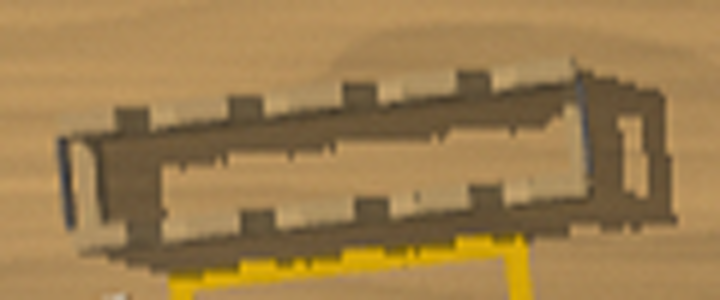

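View pics/s_rack.png

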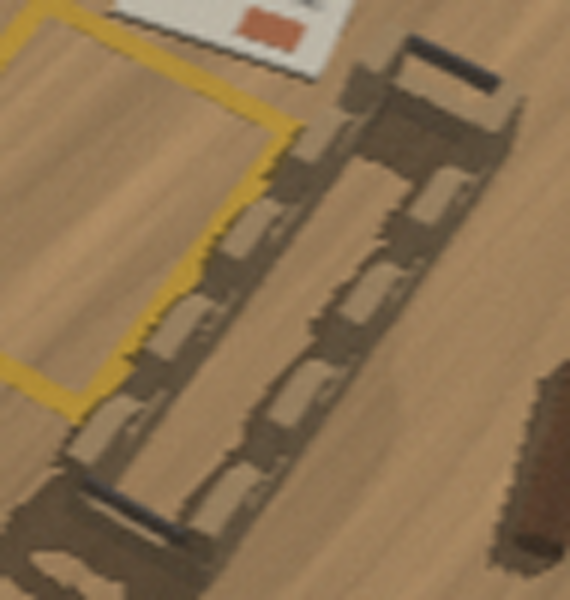

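```bash
cat >> h.py <<'E'
def plan(pos,yawdeg):
    st=sensors.read_state(); q=st["tcp_rot"]; Rc=R.from_quat([q[1],q[2],q[3],q[0]])
    a=np.radians(yawdeg); X=np.array([np.cos(a),np.sin(a),0]); Z=np.array([0,0,-1.]); Y=np.cross(Z,X)
    Rt=R.from_matrix(np.stack([X,Y,Z],1)); rv=(Rc.inv()*Rt).as_rotvec()/0.12
    d=np.array(pos)-st["position"]
    print("t %.2f pos"%st["t"],np.round(st["position"],4),"open %.4f"%st["opening"],"F",np.round(st["wrist_force"],1)); print("turn units",np.round(rv,3)," shift units (after turn)",np.round(Rt.inv().apply(d)/0.05,3),"(before)",np.round(Rc.inv().apply(d)/.05,3))
E
python3 - <<'E'
from h import *
plan((0.4636,-0.0826,0.14),-84)
E
```

```text
t 0.35 pos [ 0.2421 -0.4938  0.2222] open 0.0939 F [-0.5 -0.3 -0.1]
turn units [0.    0.003 2.926]  shift units (after turn) [-7.715 -5.266  1.645] (before) [-5.433 -7.598  1.647]
```

```bash
python3 -m handwheel '[[[0,0,0,0,0,0.975,0],[0,0,0,0,0,0.975,0],[0,0,0,0,0,0.975,0],[-0.8,-0.55,0,0,0,0,0],[-0.8,-0.55,0,0,0,0,0],[-0.8,-0.55,0,0,0,0,0],[-0.8,-0.55,0,0,0,0,0],[-0.8,-0.55,0,0,0,0,0],[-0.8,-0.55,0,0,0,0,0],[-0.8,-0.55,0,0,0,0,0]]]' 20
python3 -c "
from h import *
plan((0.4636,-0.0826,0.1),-84)"
```

```text
t: 1.35
position: [0.4048, -0.1935, 0.2228]
tcp_rot: [-0.0, 0.743, -0.669, 0.001]
wrist_force: [0.5, -0.2, 0.2]
opening: 0.0171
t 1.35 pos [ 0.4048 -0.1935  0.2228] open 0.0171 F [ 0.5 -0.2  0.2]
turn units [-0.007 -0.006 -0.002]  shift units (after turn) [-2.082 -1.401  2.455] (before) [-2.084 -1.398  2.455]
```

```bash
python3 -m handwheel '[[[-0.7,-0.46,0,0,0,0,0],[-0.7,-0.46,0,0,0,0,0],[-0.68,-0.48,0,0,0,0,0],[0,0,0.7,0,0,0,0],[0,0,0.7,0,0,0,0],[0,0,0.6,0,0,0,0],[0,0,0,0,0,0,0],[0,0,0,0,0,0,0],[0,0,0,0,0,0,0],[0,0,0,0,0,0,0]]]'
python3 -c "
from h import *
plan((0.4636,-0.0826,0.08),-84)
d=cam('wrist');cv2.imwrite('pics/w1.png',d['img'])"
```

```text
t: 2.35
position: [0.4644, -0.0851, 0.1248]
tcp_rot: [-0.001, 0.743, -0.669, 0.002]
wrist_force: [0.2, 0.0, 0.6]
opening: 0.0003
t 2.35 pos [ 0.4644 -0.0851  0.1248] open 0.0003 F [0.2 0.  0.6]
turn units [-0.033 -0.015 -0.002]  shift units (after turn) [-0.051  0.01   0.897] (before) [-0.053  0.014  0.896]
```

View pics/w1.png

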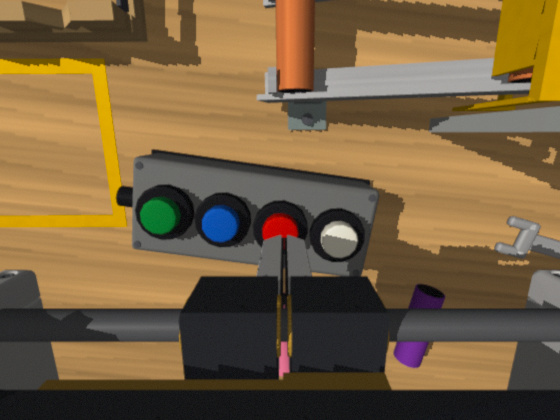

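```bash
python3 -m handwheel '[[[-0.05,0,0.4,0,0,0,0],[0,0,0.3,0,0,0,0],[0,0,0.1,0,0,0,0],[0,0,0.1,0,0,0,0],[0,0,0.02,0,0,0,0],[0,0,0,0,0,0,0],[0,0,0,0,0,0,0],[0,0,0,0,0,0,0],[0,0,0,0,0,0,0],[0,0,0,0,0,0,0]]]'
```

```text
t: 3.4
position: [0.463, -0.0821, 0.081]
tcp_rot: [-0.0, 0.743, -0.669, 0.001]
wrist_force: [-9.1, 2.1, 17.0]
opening: 0.0006
```

```bash
python3 -m handwheel '[[[0,0,-0.4,0,0,0,0],[0,0,-0.4,0,0,0,0],[-0.46,-0.05,0,0,0,0,0],[-0.46,-0.06,0,0,0,0,0],[0,0,0,0,0,0,0],[0,0,0,0,0,0,0],[0,0,0,0,0,0,0],[0,0,0,0,0,0,0],[0,0,0,0,0,0,0],[0,0,0,0,0,0,0]]]'
python3 -c "
from h import *
plan((0.4645,-0.036,0.081),-84)
d=cam('wrist');crop(d,(100,100,450,320),2,'pics/w2.png')"
```

```text
t: 4.4
position: [0.4634, -0.0361, 0.1164]
tcp_rot: [0.0, 0.743, -0.669, -0.0]
wrist_force: [-0.4, 0.1, 0.5]
opening: 0.0005
t 4.40 pos [ 0.4634 -0.0361  0.1164] open 0.0005 F [-0.4  0.1  0.5]
turn units [ 0.002 -0.001 -0.006]  shift units (after turn) [-0.    -0.023  0.708] (before) [-0.    -0.023  0.708]
```

View pics/w2.png

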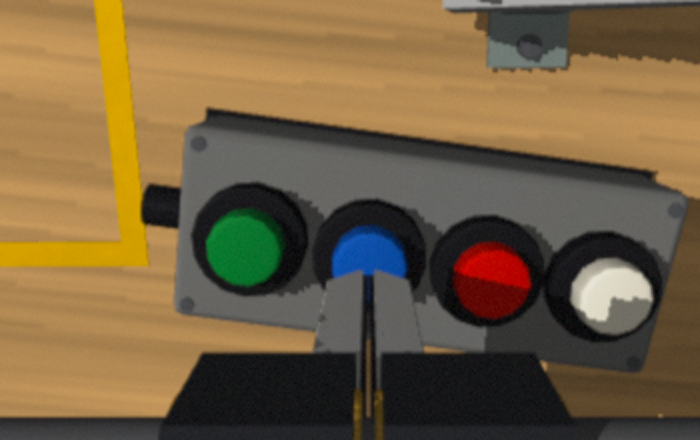

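```bash
python3 -m handwheel '[[[0,-0.02,0.4,0,0,0,0],[0,0,0.2,0,0,0,0],[0,0,0.1,0,0,0,0],[0,0,0.05,0,0,0,0],[0,0,0,0,0,0,0],[0,0,0,0,0,0,0],[0,0,0,0,0,0,0],[0,0,0,0,0,0,0],[0,0,0,0,0,0,0],[0,0,0,0,0,0,0]]]'
python3 -m handwheel '[[[0,0,-0.4,0,0,0,0],[0,0,-0.4,0,0,0,0],[0.6,0.07,0,0,0,0,0],[0.6,0.08,0,0,0,0,0],[0.64,0.1,0,0,0,0,0],[0,0,0,0,0,0,0],[0,0,0,0,0,0,0],[0,0,0,0,0,0,0],[0,0,0,0,0,0,0],[0,0,0,0,0,0,0]]]'
python3 -c "
from h import *
plan((0.4612,-0.1275,0.081),-84)"
```

```text
t: 5.45
position: [0.4641, -0.0357, 0.0811]
tcp_rot: [0.0, 0.743, -0.669, -0.0]
wrist_force: [-4.9, 0.1, 10.1]
opening: 0.0003
t: 6.45
position: [0.4616, -0.1275, 0.1189]
tcp_rot: [-0.0, 0.744, -0.669, -0.0]
wrist_force: [-1.1, -0.2, 0.2]
opening: 0.0002
t 6.45 pos [ 0.4616 -0.1275  0.1189] open 0.0002 F [-1.1 -0.2  0.2]
turn units [0.001 0.001 0.013]  shift units (after turn) [-0.002  0.008  0.759] (before) [-0.002  0.008  0.759]
```

```bash
python3 -m handwheel '[[[0,0,0.4,0,0,0,0],[0,0,0.2,0,0,0,0],[0,0,0.1,0,0,0,0],[0,0,0.1,0,0,0,0],[0,0,0.02,0,0,0,0],[0,0,0,0,0,0,0],[0,0,0,0,0,0,0],[0,0,0,0,0,0,0],[0,0,0,0,0,0,0],[0,0,0,0,0,0,0]]]'
python3 -m handwheel '[[[0,0,-0.8,0,0,0,0],[0,0,-0.8,0,0,0,0],[0,0,-0.8,0,0,0,0.6],[0,-0.3,-0.4,0,0,0,0.6],[-0.4,-0.6,0,0,0,0,0.6],[-0.4,-0.6,0,0,0,0,0.6],[-0.4,-0.6,0,0,0,0,0.6],[0,0,0,0,0,0,0.6],[0,0,0,0,0,0,0.6],[0,0,0,0,0,0,0.6]]]'
python3 -c "
from h import *
plan((0.6235,-0.209,0.24),-84)
d=cam('wrist');cv2.imwrite('pics/w3.png',d['img'])"
```

```text
t: 7.45
position: [0.4611, -0.1277, 0.081]
tcp_rot: [-0.0, 0.743, -0.669, -0.001]
wrist_force: [-7.6, 4.7, 14.6]
opening: 0.0007
t: 8.45
position: [0.5592, -0.0583, 0.218]
tcp_rot: [0.0, 0.743, -0.669, 0.0]
wrist_force: [0.1, 0.0, 0.0]
opening: 0.056
t 8.45 pos [ 0.5592 -0.0583  0.218 ] open 0.0560 F [0.1 0.  0. ]
turn units [ 0.004 -0.005 -0.004]  shift units (after turn) [ 3.131 -0.964 -0.44 ] (before) [ 3.131 -0.966 -0.438]
```

View pics/w3.png

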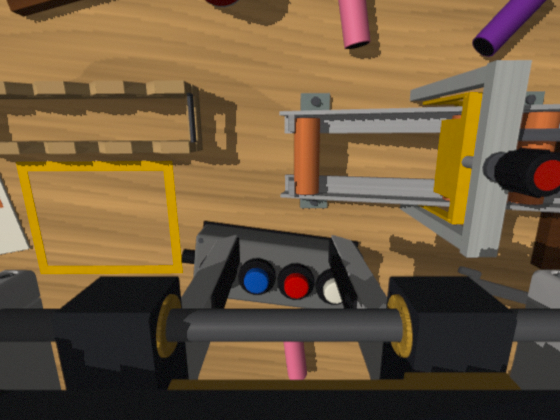

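Run:
```python
from h import *
np.set_printoptions(precision=4,suppress=True)
w=cam("wrist");t=cam("top");s=cam("scene")
def mr(d,bx,lo=(4,110,60),hi=(14,255,255)):
    m=cv2.inRange(d["hsv"],lo,hi);k=np.zeros_like(m);k[bx[1]:bx[3],bx[0]:bx[2]]=255;m&=k
    c=max(cv2.findContours(m,0,1)[0],key=cv2.contourArea); r=cv2.minAreaRect(c); print(r); return r
rw=mr(w,(280,100,335,205)); rt=mr(t,(300,170,330,215)); rs=mr(s,(235,245,280,285))
print(tri(w,rw[0],t,rt[0]),tri(w,rw[0],s,rs[0]),tri(t,rt[0],s,rs[0]))
def axis(d,r,z):
    b=cv2.boxPoints(r); l=np.linalg.norm(b[0]-b[1])<np.linalg.norm(b[1]-b[2])
    e=[(b[0]+b[1])/2,(b[2]+b[3])/2] if l else [(b[1]+b[2])/2,(b[3]+b[0])/2]
    P=[ray(d,*p,z)[:2] for p in e]; v=P[1]-P[0]; print("mid",(P[0]+P[1])/2,"len",np.linalg.norm(v),"ang",np.degrees(np.arctan2(v[1],v[0])))
for z in(.075,):
  for d,r in((w,rw),(t,rt),(s,rs)): axis(d,r,z)
b=blobs(w,(0,150,60),(6,255,255),(480,140,560,200))[0]; print(b, ray(w,b[1],b[2],.201))
# rack wrist crops
crop(w,(0,70,220,170),3.5,"pics/w_rack.png")
print([ray(w,*p,.052)[:2] for p in((193,118),)])
```

```text
((306.5, 156.0), (76.0, 25.0), 90.0)Traceback (most recent call last):
  File "<stdin>", line 7, in <module>
  File "<stdin>", line 6, in mr
ValueError: max() iterable argument is empty
```

Run:
```python
from h import *
np.set_printoptions(precision=4,suppress=True)
w=cam("wrist");t=cam("top");s=cam("scene")
for d,f in((t,"pics/top0.png"),(s,"pics/scene0.png")):
    d["img"]=cv2.imread(f); d["hsv"]=cv2.cvtColor(d["img"],cv2.COLOR_BGR2HSV)
def mr(d,bx,lo=(4,110,60),hi=(14,255,255)):
    m=cv2.inRange(d["hsv"],lo,hi);k=np.zeros_like(m);k[bx[1]:bx[3],bx[0]:bx[2]]=255;m&=k
    c=max(cv2.findContours(m,0,1)[0],key=cv2.contourArea); r=cv2.minAreaRect(c); print(r); return r
rw=mr(w,(280,100,335,205)); rt=mr(t,(300,170,330,215)); rs=mr(s,(235,245,280,285))
print(tri(w,rw[0],t,rt[0]),tri(w,rw[0],s,rs[0]),tri(t,rt[0],s,rs[0]))
def axis(d,r,z):
    b=cv2.boxPoints(r); l=np.linalg.norm(b[0]-b[1])<np.linalg.norm(b[1]-b[2])
    e=[(b[0]+b[1])/2,(b[2]+b[3])/2] if l else [(b[1]+b[2])/2,(b[3]+b[0])/2]
    P=[ray(d,*p,z)[:2] for p in e]; v=P[1]-P[0]; print("mid",(P[0]+P[1])/2,"len",np.linalg.norm(v),"ang",np.degrees(np.arctan2(v[1],v[0])))
for z in(.06,.09,):
  for d,r in((w,rw),(t,rt),(s,rs)): axis(d,r,z)
b=blobs(w,(0,150,60),(6,255,255),(480,140,560,200))[0]; print(b[:3], ray(w,b[1],b[2],.201))
crop(w,(0,70,220,170),3.5,"pics/w_rack.png")
```

```text
((306.4532775878906, 155.9631805419922), (26.04023551940918, 76.45451354980469), 1.3639276027679443)
((312.82318115234375, 193.90853881835938), (26.282705307006836, 9.165818214416504), 83.6598129272461)
((254.48878479003906, 264.1180114746094), (33.17793273925781, 11.97797679901123), 32.00538635253906)
[ 0.6072 -0.0764  0.0754] [ 0.6052 -0.0788  0.045 ] [ 0.6079 -0.0789  0.0497]
mid [ 0.6049 -0.0779] len 0.07869380001117468 ang -174.38173544131047
mid [ 0.6083 -0.0771] len 0.08091751186858674 ang -173.856416102438
mid [ 0.6097 -0.083 ] len 0.08076629422086451 ang 6.455018785158358
mid [ 0.6072 -0.0754] len 0.07132116104868304 ang -174.38173544131047
mid [ 0.6062 -0.0755] len 0.07887848088136183 ang -173.856416102438
mid [ 0.6194 -0.0915] len 0.07819525530775986 ang 6.45501878515832
(652.5, 546.8439335887612, 174.81251596424008) [ 0.62  -0.209  0.201]
```

View pics/w_rack.png

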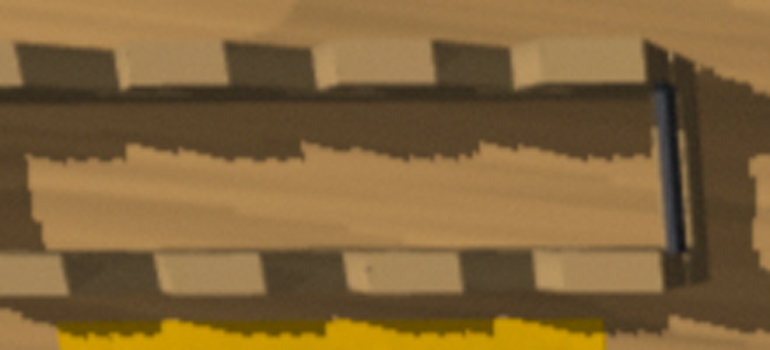

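Run:
```python
from h import *
import pickle
pickle.dump(cam("wrist"),open("w3.pkl","wb"))
plan((0.606,-0.078,0.15),-84)
```

```text
t 8.85 pos [ 0.5595 -0.0581  0.2182] open 0.0563 F [-0.4 -1.3 -0.5]
turn units [-0.003 -0.002 -0.005]  shift units (after turn) [ 0.493 -0.883  1.364] (before) [ 0.492 -0.883  1.364]
```

```bash
python3 -m handwheel '[[[0.25,-0.44,0.4,0,0,0,0.6],[0.25,-0.44,0.5,0,0,0,0.6],[0,0,0.46,0,0,0,0.6],[0,0,0,0,0,0,0.6],[0,0,0,0,0,0,0.6],[0,0,0,0,0,0,0.6],[0,0,0,0,0,0,0.6],[0,0,0,0,0,0,0.6],[0,0,0,0,0,0,0.6],[0,0,0,0,0,0,0.6]]]'
python3 - <<'E'
from h import *
import pickle
w=cam("wrist");cv2.imwrite("pics/w4.png",w["img"]); pickle.dump(w,open("w4.pkl","wb"))
plan((0.606,-0.078,0.055),-84)
E
```

```text
t: 9.85
position: [0.6062, -0.078, 0.1505]
tcp_rot: [-0.0, 0.743, -0.669, 0.0]
wrist_force: [-0.6, -0.7, 0.0]
opening: 0.0562
t 9.90 pos [ 0.6061 -0.078   0.1503] open 0.0564 F [-0.8  0.2  0.2]
turn units [-0.004 -0.002  0.001]  shift units (after turn) [0.    0.003 1.906] (before) [-0.     0.004  1.906]
```

View pics/w4.png

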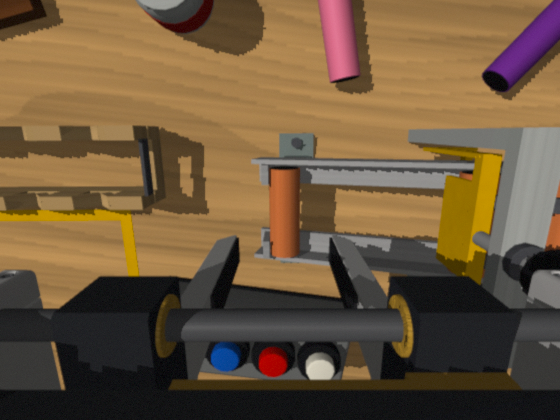

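Run:
```python
from h import *
import pickle
np.set_printoptions(precision=4,suppress=True)
a,b=[pickle.load(open(f,"rb")) for f in("w3.pkl","w4.pkl")]
def ends(d,bx):
    m=cv2.inRange(d["hsv"],(4,110,60),(14,255,255));k=np.zeros_like(m);k[bx[1]:bx[3],bx[0]:bx[2]]=255;m&=k
    c=max(cv2.findContours(m,0,1)[0],key=cv2.contourArea);B=cv2.boxPoints(cv2.minAreaRect(c)); B=B[np.argsort(B[:,1])]
    return B[:2].mean(0),B[2:].mean(0)
ea=ends(a,(280,100,335,205)); eb=ends(b,(260,150,310,262)); print(ea,eb)
for i in(0,1): print(tri(a,ea[i],b,eb[i]))
ca,cb=np.mean(ea,0),np.mean(eb,0); print(tri(a,ca,b,cb), ray(a,*ca,.06),ray(b,*cb,.06))
```

```text
(array([306.5, 118. ], dtype=float32), array([306.5, 194. ], dtype=float32)) (array([284., 168.], dtype=float32), array([284., 257.], dtype=float32))
[ 0.6445 -0.0742  0.0443]
[ 0.5653 -0.0828  0.0553]
[ 0.6055 -0.0785  0.0493] [ 0.6063 -0.0774  0.06  ] [ 0.6083 -0.0783  0.06  ]
```

```bash
python3 -m handwheel '[[[0,0.01,0.7,0,0,0,0.6],[0,0,0.7,0,0,0,0.6],[0,0,0.6,0,0,0,0.6],[0,0,0,0,0,0,0.6],[0,0,0,0,0,0,0.1],[0,0,0,0,0,0,0.1],[0,0,0,0,0,0,0.1],[0,0,0,0,0,0,0.1],[0,0,0,0,0,0,0.1],[0,0,0,0,0,0,0.1]]]' 30
python3 - <<'E'
from h import *
w=cam("wrist");cv2.imwrite("pics/w5.png",w["img"]);plan((0.606,-0.078,0.055),-84)
E
```

```text
t: 10.9
position: [0.6068, -0.0784, 0.0519]
tcp_rot: [-0.001, 0.743, -0.669, 0.002]
wrist_force: [-0.4, -0.8, 6.0]
opening: 0.0274
t 10.95 pos [ 0.6068 -0.0784  0.052 ] open 0.0275 F [-0.1  0.3  6.2]
turn units [-0.028 -0.011  0.001]  shift units (after turn) [-0.01   0.015 -0.061] (before) [-0.01   0.015 -0.061]
```

View pics/w5.png

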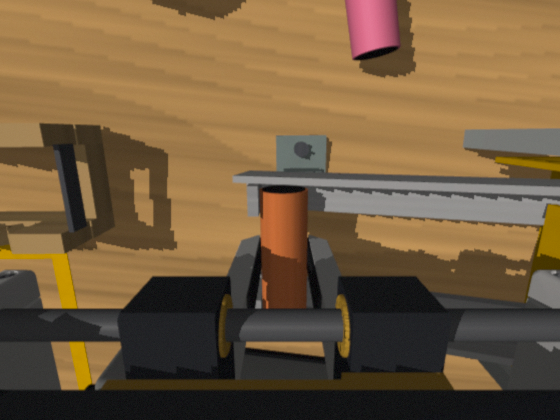

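Run:
```python
from h import *
import pickle
np.set_printoptions(precision=4,suppress=True)
t=cam("top");a=pickle.load(open("w3.pkl","rb"))
U=[ray(t,175+x/6,165+y/6,.036)[:2] for x,y in((148,119),(262,107),(377,94),(490,82))]
L=[ray(t,175+x/6,165+y/6,.036)[:2] for x,y in((272,222),(388,210),(500,197))]
print(np.array(U),np.array(L))
print(np.array([ray(a,x/3.5,70+y/3.5,.036)[:2] for x,y in((515,60),(317,62),(120,64),(535,270),(346,270),(158,272))]))
v=U[3]-U[0];print(np.degrees(np.arctan2(v[1],v[0])),np.linalg.norm(v), (U[0]+U[3])/2)
plan((0.57,0.06,0.16),-84)
```

```text
[[0.6393 0.2783]
 [0.6455 0.2181]
 [0.6522 0.1574]
 [0.6583 0.098 ]] [[0.5849 0.2125]
 [0.5911 0.1515]
 [0.5978 0.0926]]
[[0.6586 0.0972]
 [0.6518 0.1568]
 [0.645  0.2162]
 [0.5965 0.0914]
 [0.5903 0.151 ]
 [0.5835 0.2104]]
-83.98939011231161 0.18132414630531035 [0.6488 0.1881]
t 11.00 pos [ 0.6068 -0.0784  0.0519] open 0.0272 F [-0.5 -0.5  6.3]
turn units [-0.027 -0.011  0.002]  shift units (after turn) [-2.829  0.442 -2.161] (before) [-2.827  0.435 -2.166]
```

```bash
python3 -m handwheel '[[[0,0,-0.5,0,0,0,0.1],[0,0,-0.5,0,0,0,0.1],[0,0,-0.5,0,0,0,0.1],[0,0,0,0,0,0,0.1],[0,0,0,0,0,0,0.1],[0,0,0,0,0,0,0.1],[0,0,0,0,0,0,0.1],[0,0,0,0,0,0,0.1],[0,0,0,0,0,0,0.1],[0,0,0,0,0,0,0.1]]]'
python3 - <<'E'
from h import *
w=cam("wrist");cv2.imwrite("pics/w6.png",w["img"]);plan((0.6085,0.2739,0.1269),-84)
E
```

```text
t: 12.0
position: [0.6055, -0.078, 0.1246]
tcp_rot: [0.0, 0.743, -0.669, -0.0]
wrist_force: [0.0, -0.8, -0.8]
opening: 0.0273
t 12.05 pos [ 0.6055 -0.0781  0.1247] open 0.0271 F [ 0.5 -0.4 -0.4]
turn units [0.002 0.    0.   ]  shift units (after turn) [-6.994 -0.795 -0.043] (before) [-6.994 -0.795 -0.043]
```

View pics/w6.png

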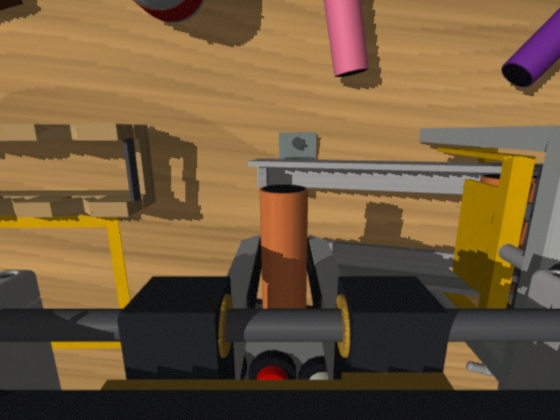

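Run:
```python
from h import *
d=cam("wrist");st=sensors.read_state();q=st["tcp_rot"];Rt=R.from_quat([q[1],q[2],q[3],q[0]]).as_matrix()
for v in(184,187,190,193):
    r=d["R"]@np.linalg.solve(d["K"],[284,v,1.]); o=np.array(d["position"]); 
    ro=Rt.T@r; oo=Rt.T@(o-st["position"])
    for Y in(-.038,-.04,-.042):
        k=(Y-oo[1])/ro[1]; print(v,Y,np.round(oo+k*ro,4))
```

```text
184 -0.038 [ 0.0004 -0.038   0.0256]
184 -0.04 [ 0.0004 -0.04    0.014 ]
184 -0.042 [ 0.0004 -0.042   0.0025]
187 -0.038 [ 0.0004 -0.038   0.0152]
187 -0.04 [ 0.0004 -0.04    0.0043]
187 -0.042 [ 0.0004 -0.042  -0.0066]
190 -0.038 [ 0.0004 -0.038   0.0059]
190 -0.04 [ 0.0004 -0.04   -0.0044]
190 -0.042 [ 0.0004 -0.042  -0.0148]
193 -0.038 [ 0.0004 -0.038  -0.0025]
193 -0.04 [ 0.0004 -0.04   -0.0123]
193 -0.042 [ 0.0004 -0.042  -0.0221]
```

```bash
python3 -m handwheel '[[[-0.87,-0.1,0,0,0,0,0.1],[-0.87,-0.1,0,0,0,0,0.1],[-0.87,-0.1,0,0,0,0,0.1],[-0.87,-0.1,0,0,0,0,0.1],[-0.87,-0.1,0,0,0,0,0.1],[-0.87,-0.1,0,0,0,0,0.1],[-0.87,-0.1,0,0,0,0,0.1],[-0.87,-0.1,0,0,0,0,0.1],[0,0,0,0,0,0,0.1],[0,0,0,0,0,0,0.1]]]'
python3 - <<'E'
from h import *
w=cam("wrist");cv2.imwrite("pics/w7.png",w["img"]);plan((0.6085,0.2739,0.06),-84)
E
```

```text
t: 13.1
position: [0.6087, 0.2731, 0.1247]
tcp_rot: [0.0, 0.744, -0.668, 0.0]
wrist_force: [0.5, -0.3, -0.7]
opening: 0.0271
t 13.15 pos [0.6089 0.2719 0.1248] open 0.0269 F [ 0.6 -0.6 -0.7]
turn units [ 0.002 -0.008  0.004]  shift units (after turn) [-0.04   0.004  1.295] (before) [-0.042  0.004  1.295]
```

View pics/w7.png

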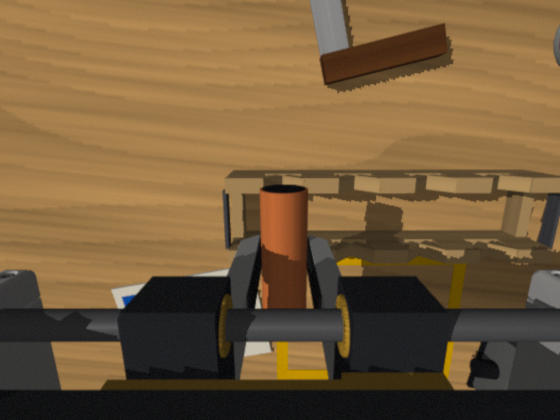

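```bash
python3 -m handwheel '[[[-0.03,0,0.5,0,0,0,0.1],[0,0,0.5,0,0,0,0.1],[0,0,0.2,0,0,0,0.1],[0,0,0.05,0,0,0,0.1],[0,0,0,0,0,0,0.1],[0,0,0,0,0,0,0.1],[0,0,0,0,0,0,0.1],[0,0,0,0,0,0,0.1],[0,0,0,0,0,0,0.1],[0,0,0,0,0,0,0.1]]]'
```

```text
t: 14.15
position: [0.6091, 0.2736, 0.0631]
tcp_rot: [-0.0, 0.743, -0.669, 0.0]
wrist_force: [-2.2, 2.2, 3.6]
opening: 0.0273
```

```bash
python3 -m handwheel '[[[0,0,0.05,0,0,0,0.1],[0,0,0,0,0,0,0.1],[0,0,0,0,0,0,0.1],[0,0,0,0,0,0,0.1],[0,0,0,0,0,0,0.1],[0,0,0,0,0,0,0.1],[0,0,0,0,0,0,0.1],[0,0,0,0,0,0,0.1],[0,0,0,0,0,0,0.1],[0,0,0,0,0,0,0.1]]]'
python3 - <<'E'
from h import *
w=cam("wrist");cv2.imwrite("pics/w8.png",w["img"]);plan((0.6085,0.2739,0.06),-84)
E
```

```text
t: 15.15
position: [0.6095, 0.2744, 0.0621]
tcp_rot: [-0.001, 0.743, -0.669, 0.0]
wrist_force: [-3.4, 2.5, 8.3]
opening: 0.0272
t 15.20 pos [0.6095 0.2744 0.0621] open 0.0274 F [-3.8  3.2  8.2]
turn units [-0.022  0.011  0.003]  shift units (after turn) [0.009 0.021 0.042] (before) [0.009 0.021 0.042]
```

View pics/w8.png

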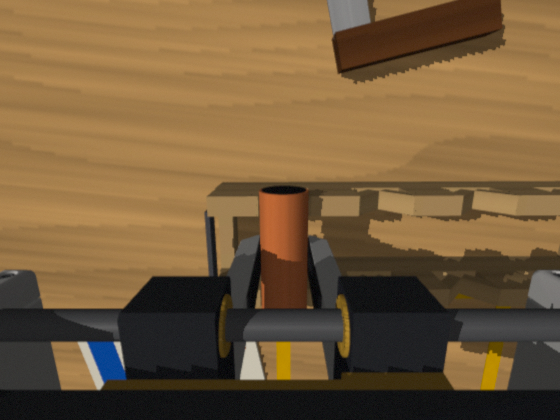

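```bash
python3 -m handwheel '[[[0,0,0,0,0,0,0.45],[0,0,0,0,0,0,0.45],[0,0,0,0,0,0,0.45],[0,0,0,0,0,0,0.45],[0,0,-0.5,0,0,0,0.45],[0,0,-0.6,0,0,0,0.45],[0,0,-0.6,0,0,0,0.45],[0.5,0,-0.3,0,0,0,0.6],[0.5,0,0,0,0,0,0.6],[0,0,0,0,0,0,0.6]]]'
python3 - <<'E'
from h import *
w=cam("wrist");cv2.imwrite("pics/w9.png",w["img"]);plan((0.6225,-0.209,0.24),-84)
t=cam("top");crop(t,(150,150,320,270),4,"pics/t9.png")
E
```

```text
t: 16.2
position: [0.6151, 0.2211, 0.1608]
tcp_rot: [-0.0, 0.742, -0.67, 0.001]
wrist_force: [0.4, -0.7, 0.1]
opening: 0.0562
t 16.25 pos [0.6144 0.2227 0.1599] open 0.0563 F [-0.6  0.   0.4]
turn units [-0.001 -0.002 -0.019]  shift units (after turn) [ 8.603  0.741 -1.601] (before) [ 8.605  0.721 -1.6  ]
```

View pics/w9.png

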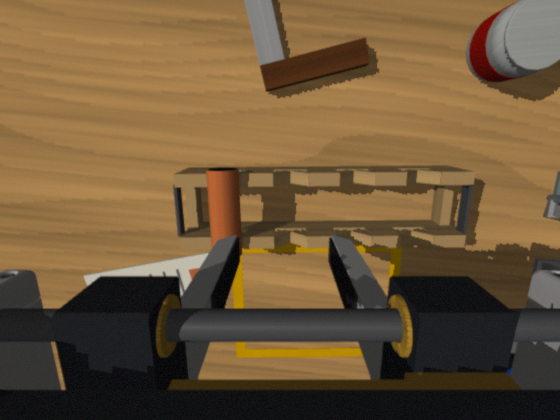

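```bash
python3 -m handwheel '[[[0.5,0,-0.8,0,0,0,0.6],[0.6,0.08,-0.8,0,0,0,0.6],[0.95,0.08,0,0,0,0,0.6],[0.95,0.08,0,0,0,0,0.6],[0.95,0.08,0,0,0,0,0.6],[0.95,0.08,0,0,0,0,0.6],[0.95,0.08,0,0,0,0,0.6],[0.95,0.08,0,0,0,0,0.6],[0.95,0.08,0,0,0,0,0.6],[0.85,0.08,0,0,0,0,0.6]]]'
python3 -m handwheel '[[[0,0,0,0,0,0,0.6],[0,0,0,0,0,0,0.6],[0,0,0,0,0,0,0.6],[0,0,0,0,0,0,0.6],[0,0,0,0,0,0,0.6],[0,0,0,0,0,0,0.6],[0,0,0,0,0,0,0.6],[0,0,0,0,0,0,0.6],[0,0,0,0,0,0,0.6],[0,0,0,0,0,0,0.6]]]'
python3 - <<'E'
from h import *
w=cam("wrist");cv2.imwrite("pics/w10.png",w["img"]);plan((0.6225,-0.209,0.184),-84)
t=cam("top");crop(t,(150,150,320,270),4,"pics/t10.png")
E
```

```text
t: 17.3
position: [0.6233, -0.2084, 0.2387]
tcp_rot: [0.0, 0.743, -0.669, -0.001]
wrist_force: [0.6, 0.9, -0.2]
opening: 0.0565
t: 18.3
position: [0.6232, -0.2074, 0.2399]
tcp_rot: [0.0, 0.743, -0.669, 0.0]
wrist_force: [-0.5, 0.1, 0.2]
opening: 0.0565
t 18.35 pos [ 0.6232 -0.2074  0.2398] open 0.0558 F [-0.4  0.9  0. ]
turn units [ 0.    -0.    -0.001]  shift units (after turn) [0.03  0.017 1.117] (before) [0.03  0.017 1.117]
```

View pics/w10.png

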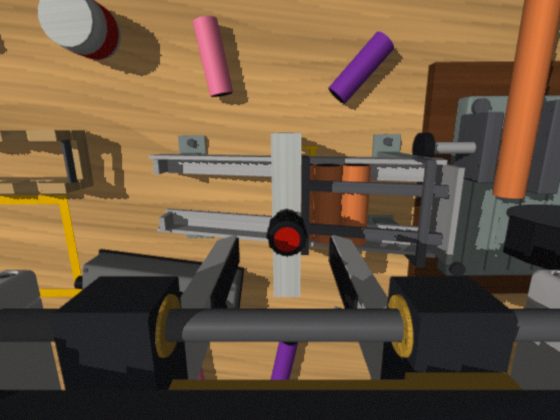

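View pics/t10.png

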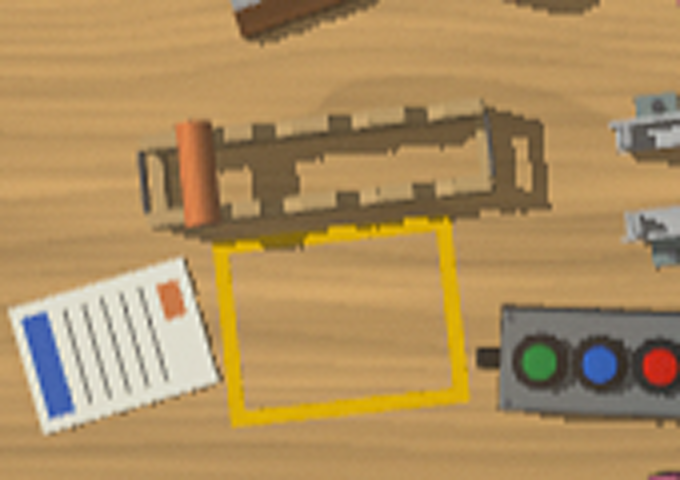

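```bash
python3 -m handwheel '[[[0.03,0.02,0.4,0,0,0,0.6],[0,0,0.5,0,0,0,0.6],[0,0,0.2,0,0,0,0.6],[0,0,0,0,0,0,0.6],[0,0,0,0,0,0,0.1],[0,0,0,0,0,0,0.1],[0,0,0,0,0,0,0.1],[0,0,0,0,0,0,0.1],[0,0,0,0,0,0,0.1],[0,0,0,0,0,0,0.1]]]' 35
```

```text
t: 19.4
position: [0.6229, -0.2094, 0.186]
tcp_rot: [-0.0, 0.743, -0.669, 0.001]
wrist_force: [1.1, -0.4, 3.7]
opening: 0.0278
```

```bash
python3 -m handwheel '[[[0,0,-0.2,0,0,0,0.1],[0,0,-0.2,0,0,0,0.1],[0,0,-0.2,0,0,0,0.1],[0,0,-0.08,0,0,0,0.1],[0,0,0,0,0,0,0.1],[0,0,0,0,0,0,0.1],[0,0,0,0,0,0,0.1],[0,0,0,0,0,0,0.1],[0,0,0,0,0,0,0.1],[0,0,0,0,0,0,0.1]]]'
python3 - <<'E'
from h import *
w=cam("wrist");cv2.imwrite("pics/w11.png",w["img"]);plan((0.6225,-0.209,0.184),-84)
E
```

```text
t: 20.4
position: [0.6228, -0.2094, 0.2157]
tcp_rot: [0.0, 0.743, -0.669, -0.001]
wrist_force: [4.7, -3.2, -9.7]
opening: 0.0272
t 20.45 pos [ 0.6228 -0.2094  0.2157] open 0.0274 F [ 5.1 -3.7 -9.3]
turn units [ 0.014  0.003 -0.002]  shift units (after turn) [-0.009  0.005  0.634] (before) [-0.009  0.004  0.634]
```

View pics/w11.png

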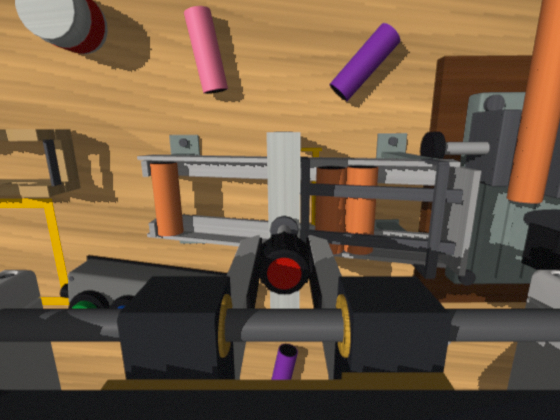

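```bash
python3 -m handwheel '[[[0,0,-0.05,0,0,0,0.1],[0,0,-0.03,0,0,0,0.1],[0,0,0,0,0,0,0.1],[0,0,0,0,0,0,0.1],[0,0,0,0,0,0,0.1],[0,0,0,0,0,0,0.1],[0,0,0,0,0,0,0.1],[0,0,0,0,0,0,0.1],[0,0,0,0,0,0,0.1],[0,0,0,0,0,0,0.1]]]'
```

```text
t: 21.45
position: [0.6227, -0.2094, 0.2182]
tcp_rot: [0.001, 0.743, -0.669, -0.001]
wrist_force: [6.2, -2.9, -13.4]
opening: 0.0272
```

```bash
python3 -m handwheel '[[[0,0,0,0,0,0,0.6],[0,0,0,0,0,0,0.6],[0,0,0,0,0,0,0.6],[0,0,0,0,0,0,0.6],[0,0,0,0,0,0,0.6],[0,0,-0.5,0,0,0,0.6],[-0.5,0,-0.3,0,0,0,0.6],[-0.7,-0.03,0,0,0,0,0.6],[-0.7,-0.03,0,0,0,0,0.6],[0,0,0,0,0,0,0.6]]]'
python3 - <<'E'
from h import *
w=cam("wrist");cv2.imwrite("pics/w12.png",w["img"]);plan((0.6055,-0.0785,0.15),-84)
E
```

```text
t: 22.45
position: [0.6154, -0.1101, 0.2643]
tcp_rot: [-0.001, 0.745, -0.667, 0.0]
wrist_force: [0.0, -0.5, 0.5]
opening: 0.0565
t 22.50 pos [ 0.6154 -0.1123  0.2639] open 0.0565 F [-0.1 -0.8  0.3]
turn units [-0.011 -0.005  0.027]  shift units (after turn) [-0.693  0.127  2.278] (before) [-0.695  0.128  2.277]
```

View pics/w12.png

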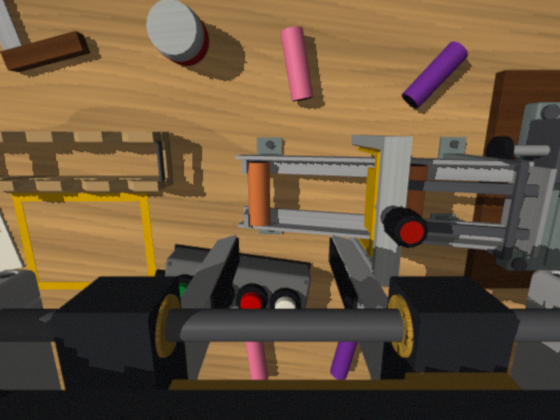

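```bash
python3 -m handwheel '[[[-0.35,0.065,0.3,0,0,0,0.6],[-0.345,0.065,0.5,0,0,0,0.6],[0,0,0.7,0,0,0,0.6],[0,0,0.7,0,0,0,0.6],[0,0,0.7,0,0,0,0.6],[0,0,0.7,0,0,0,0.6],[0,0,0.6,0,0,0,0.6],[0,0,0.08,0,0,0,0.6],[0,0,0,0,0,0,0.6],[0,0,0,0,0,0,0.6]]]'
python3 - <<'E'
from h import *
plan((0.6055,-0.0785,0.05),-84)
E
```

```text
t: 23.5
position: [0.6068, -0.0812, 0.0511]
tcp_rot: [-0.001, 0.743, -0.669, 0.002]
wrist_force: [-0.8, -0.3, 1.1]
opening: 0.0564
t 23.50 pos [ 0.6068 -0.0812  0.0511] open 0.0564 F [-0.8 -0.3  1.1]
turn units [-0.029 -0.012 -0.004]  shift units (after turn) [-0.056  0.021  0.021] (before) [-0.056  0.021  0.021]
```

```bash
python3 -m handwheel '[[[-0.05,0.02,0,0,0,0,0.6],[0,0,0,0,0,0,0.1],[0,0,0,0,0,0,0.1],[0,0,0,0,0,0,0.1],[0,0,0,0,0,0,0.1],[0,0,0,0,0,0,0.1],[0,0,-0.5,0,0,0,0.1],[0,0,-0.5,0,0,0,0.1],[0,0,-0.5,0,0,0,0.1],[0,0,0,0,0,0,0.1]]]' 30
python3 - <<'E'
from h import *
w=cam("wrist");cv2.imwrite("pics/w13.png",w["img"]);plan((0.6147,0.2142,0.125),-84)
E
```

```text
t: 24.5
position: [0.6065, -0.0782, 0.1282]
tcp_rot: [-0.002, 0.743, -0.669, 0.003]
wrist_force: [1.1, -0.7, -0.5]
opening: 0.0273
t 24.55 pos [ 0.6053 -0.0779  0.1256] open 0.0271 F [-0.6 -0.4 -1.5]
turn units [-0.033 -0.008  0.001]  shift units (after turn) [-5.791 -0.799  0.013] (before) [-5.791 -0.799  0.01 ]
```

View pics/w13.png

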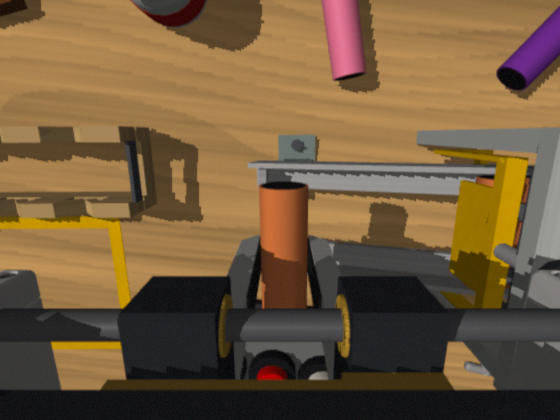

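```bash
python3 -m handwheel '[[[-0.827,-0.114,0,0,0,0,0.1],[-0.827,-0.114,0,0,0,0,0.1],[-0.827,-0.114,0,0,0,0,0.1],[-0.827,-0.114,0,0,0,0,0.1],[-0.827,-0.114,0,0,0,0,0.1],[-0.827,-0.114,0,0,0,0,0.1],[-0.827,-0.114,0,0,0,0,0.1],[0,0,0,0,0,0,0.1],[0,0,0,0,0,0,0.1],[0,0,0,0,0,0,0.1]]]'
python3 - <<'E'
from h import *
w=cam("wrist");cv2.imwrite("pics/w14.png",w["img"]);plan((0.6147,0.2142,0.062),-84)
E
```

```text
t: 25.55
position: [0.6128, 0.2131, 0.1221]
tcp_rot: [0.001, 0.743, -0.669, -0.001]
wrist_force: [0.3, -0.5, -0.6]
opening: 0.0272
t 25.60 pos [0.6131 0.2128 0.1226] open 0.0272 F [-0.   0.4 -0.5]
turn units [ 0.017 -0.006 -0.012]  shift units (after turn) [-0.025 -0.034  1.212] (before) [-0.026 -0.037  1.212]
```

View pics/w14.png

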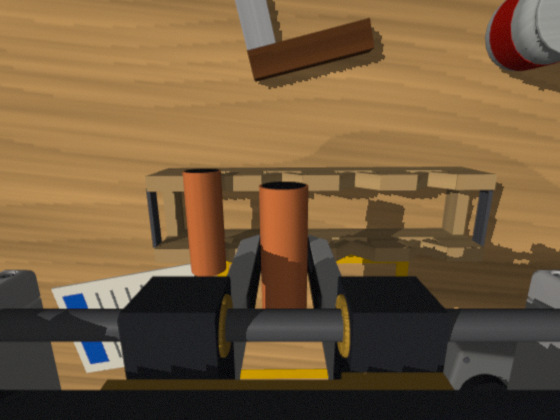

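```bash
python3 -m handwheel '[[[-0.025,-0.03,0.5,0,0,0,0.1],[0,0,0.4,0,0,0,0.1],[0,0,0.2,0,0,0,0.1],[0,0,0.1,0,0,0,0.1],[0,0,0,0,0,0,0.1],[0,0,0,0,0,0,0.1],[0,0,0,0,0,0,0.1],[0,0,0,0,0,0,0.1],[0,0,0,0,0,0,0.1],[0,0,0,0,0,0,0.1]]]'
```

```text
t: 26.6
position: [0.615, 0.2156, 0.0641]
tcp_rot: [-0.0, 0.743, -0.669, 0.0]
wrist_force: [-0.0, 0.5, 0.5]
opening: 0.0274
```

```bash
python3 -m handwheel '[[[0,0,0.04,0,0,0,0.1],[0,0,0.03,0,0,0,0.1],[0,0,0,0,0,0,0.1],[0,0,0,0,0,0,0.1],[0,0,0,0,0,0,0.1],[0,0,0,0,0,0,0.1],[0,0,0,0,0,0,0.1],[0,0,0,0,0,0,0.1],[0,0,0,0,0,0,0.1],[0,0,0,0,0,0,0.1]]]'
```

```text
t: 27.6
position: [0.6155, 0.2149, 0.0631]
tcp_rot: [-0.0, 0.743, -0.669, 0.001]
wrist_force: [-2.8, -2.9, 7.6]
opening: 0.0275
```

```bash
python3 -m handwheel '[[[0,0,0,0,0,0,0.45],[0,0,0,0,0,0,0.45],[0,0,0,0,0,0,0.45],[0,0,0,0,0,0,0.45],[0,0,-0.6,0,0,0,0.45],[0,0,-0.8,0,0,0,0.45],[0,0,-0.8,0,0,0,0.6],[0.3,0.07,-0.8,0,0,0,0.6],[0.6,0.07,-0.5,0,0,0,0.6],[0.8,0.07,0,0,0,0,0.6]]]'
python3 - <<'E'
from h import *
w=cam("wrist");cv2.imwrite("pics/w15.png",w["img"]);plan((0.6225,-0.209,0.24),-84)
E
```

```text
t: 28.6
position: [0.6151, 0.1309, 0.2413]
tcp_rot: [-0.004, 0.744, -0.668, 0.003]
wrist_force: [0.3, -0.0, 0.6]
opening: 0.0563
t 28.65 pos [0.6149 0.1232 0.2389] open 0.0564 F [ 0.2 -2.6 -0.6]
turn units [-0.049 -0.047 -0.039]  shift units (after turn) [ 6.624  0.543 -0.022] (before) [6.626 0.512 0.012]
```

View pics/w15.png

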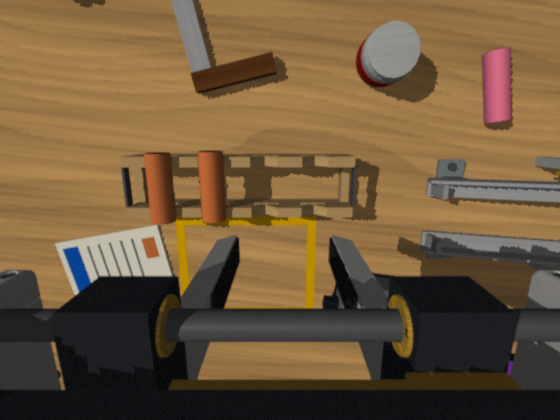

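Two tubes are seated in the rack (pixels 160,188 and 211,186). Back to the knob.

```bash
python3 -m handwheel '[[[0.93,0.075,0,0,0,0,0.6],[0.93,0.075,0,0,0,0,0.6],[0.93,0.075,0,0,0,0,0.6],[0.93,0.075,0,0,0,0,0.6],[0.93,0.075,0,0,0,0,0.6],[0.93,0.075,0,0,0,0,0.6],[0.9,0.075,0,0,0,0,0.6],[0,0,0,0,0,0,0.6],[0,0,0,0,0,0,0.6],[0,0,0,0,0,0,0.6]]]'
python3 - <<'E'
from h import *
plan((0.6225,-0.209,0.184),-84)
E
```

```text
t: 29.65
position: [0.6212, -0.1939, 0.235]
tcp_rot: [-0.0, 0.744, -0.669, -0.0]
wrist_force: [0.3, -0.3, -0.1]
opening: 0.0565
t 29.65 pos [ 0.6212 -0.1939  0.235 ] open 0.0565 F [ 0.3 -0.3 -0.1]
turn units [0.003 0.007 0.009]  shift units (after turn) [0.303 0.005 1.019] (before) [0.304 0.005 1.019]
```

```bash
python3 -m handwheel '[[[0.3,0,0,0,0,0,0.6],[0,0,0.2,0,0,0,0.6],[0,0,0.5,0,0,0,0.6],[0,0,0.32,0,0,0,0.6],[0,0,0,0,0,0,0.6],[0,0,0,0,0,0,0.1],[0,0,0,0,0,0,0.1],[0,0,0,0,0,0,0.1],[0,0,0,0,0,0,0.1],[0,0,0,0,0,0,0.1]]]' 35
python3 - <<'E'
from h import *
plan((0.6225,-0.209,0.184),-84)
E
```

```text
t: 30.65
position: [0.6231, -0.2095, 0.1857]
tcp_rot: [-0.001, 0.743, -0.669, 0.001]
wrist_force: [-0.5, 2.1, 3.4]
opening: 0.0273
t 30.65 pos [ 0.6231 -0.2095  0.1857] open 0.0273 F [-0.5  2.1  3.4]
turn units [-0.016  0.002  0.004]  shift units (after turn) [-0.011  0.011  0.033] (before) [-0.011  0.011  0.033]
```

Gripped; pull to stop (previous total 0.76), hold, release.

```bash
python3 -m handwheel '[[[0,0,-0.2,0,0,0,0.1],[0,0,-0.2,0,0,0,0.1],[0,0,-0.2,0,0,0,0.1],[0,0,-0.16,0,0,0,0.1],[0,0,0,0,0,0,0.1],[0,0,0,0,0,0,0.1],[0,0,0,0,0,0,0.1],[0,0,0,0,0,0,0.1],[0,0,0,0,0,0,0.1],[0,0,0,0,0,0,0.1]]]'
python3 -m handwheel '[[[0,0,0,0,0,0,0.6],[0,0,0,0,0,0,0.6],[0,0,0,0,0,0,0.6],[0,0,0,0,0,0,0.6],[0,0,0,0,0,0,0.6],[0,0,-0.5,0,0,0,0.6],[-0.5,0,-0.3,0,0,0,0.6],[-0.7,-0.03,0,0,0,0,0.6],[-0.7,-0.03,0,0,0,0,0.6],[0,0,0,0,0,0,0.6]]]'
python3 - <<'E'
from h import *
w=cam("wrist");cv2.imwrite("pics/w16.png",w["img"]);plan((0.6055,-0.0785,0.05),-84)
E
```

```text
t: 31.65
position: [0.6227, -0.2095, 0.2183]
tcp_rot: [0.0, 0.743, -0.669, -0.002]
wrist_force: [6.7, 1.9, -16.8]
opening: 0.0273
t: 32.65
position: [0.6156, -0.1113, 0.2638]
tcp_rot: [-0.001, 0.745, -0.667, 0.0]
wrist_force: [-0.4, -0.9, -0.6]
opening: 0.0566
t 32.70 pos [ 0.6157 -0.1135  0.2634] open 0.0563 F [ 0.3 -0.2  0.1]
turn units [-0.01  -0.007  0.026]  shift units (after turn) [-0.717  0.129  4.268] (before) [-0.721  0.132  4.267]
```

View pics/w16.png

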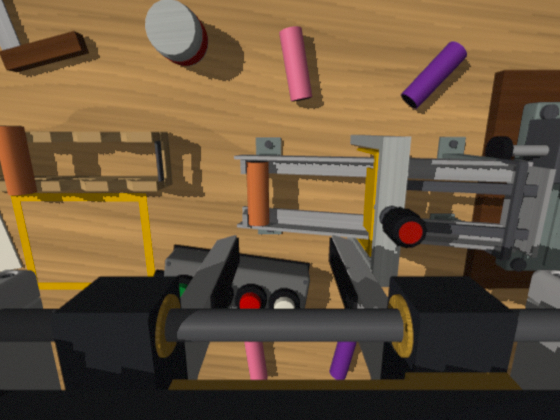

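```bash
python3 -m handwheel '[[[-0.37,0.065,0.3,0,0,0,0.6],[-0.345,0.065,0.5,0,0,0,0.6],[0,0,0.7,0,0,0,0.6],[0,0,0.7,0,0,0,0.6],[0,0,0.7,0,0,0,0.6],[0,0,0.7,0,0,0,0.6],[0,0,0.6,0,0,0,0.6],[0,0,0.06,0,0,0,0.6],[0,0,0,0,0,0,0.6],[0,0,0,0,0,0,0.6]]]'
python3 -m handwheel '[[[-0.04,0.02,0,0,0,0,0.6],[0,0,0,0,0,0,0.1],[0,0,0,0,0,0,0.1],[0,0,0,0,0,0,0.1],[0,0,0,0,0,0,0.1],[0,0,0,0,0,0,0.1],[0,0,-0.5,0,0,0,0.1],[0,0,-0.5,0,0,0,0.1],[0,0,-0.5,0,0,0,0.1],[0,0,0,0,0,0,0.1]]]' 30
python3 - <<'E'
from h import *
w=cam("wrist");cv2.imwrite("pics/w17.png",w["img"]);plan((0.6214,0.1541,0.125),-84)
E
```

```text
t: 33.7
position: [0.6071, -0.0812, 0.0517]
tcp_rot: [-0.001, 0.743, -0.669, 0.002]
wrist_force: [0.9, -0.0, 1.0]
opening: 0.0565
t: 34.7
position: [0.6067, -0.0789, 0.1287]
tcp_rot: [-0.002, 0.743, -0.669, 0.004]
wrist_force: [0.5, -0.9, -0.4]
opening: 0.0276
t 34.75 pos [ 0.6055 -0.0786  0.1262] open 0.0274 F [ 1.2  0.5 -1.3]
turn units [-0.034 -0.011  0.001]  shift units (after turn) [-4.595 -0.803  0.023] (before) [-4.595 -0.803  0.021]
```

View pics/w17.png

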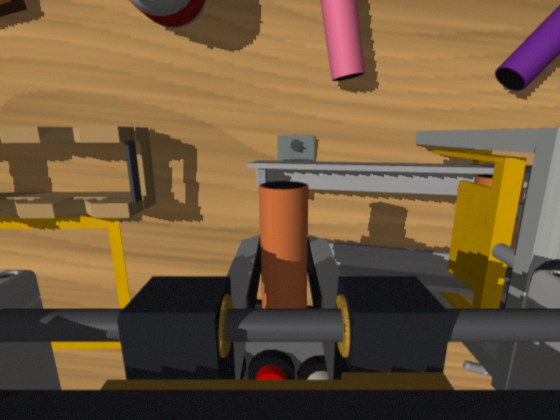

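```bash
python3 -m handwheel '[[[-0.77,-0.138,0,0,0,0,0.1],[-0.77,-0.138,0,0,0,0,0.1],[-0.77,-0.138,0,0,0,0,0.1],[-0.77,-0.138,0,0,0,0,0.1],[-0.77,-0.138,0,0,0,0,0.1],[-0.77,-0.138,0,0,0,0,0.1],[0,0,0,0,0,0,0.1],[0,0,0,0,0,0,0.1],[0,0,0,0,0,0,0.1],[0,0,0,0,0,0,0.1]]]'
python3 - <<'E'
from h import *
w=cam("wrist");cv2.imwrite("pics/w18.png",w["img"]);plan((0.6214,0.1541,0.061),-84)
E
```

```text
t: 35.75
position: [0.6211, 0.1541, 0.1236]
tcp_rot: [0.001, 0.743, -0.67, -0.0]
wrist_force: [-0.3, -0.3, -0.7]
opening: 0.0272
t 35.80 pos [0.6212 0.1542 0.1239] open 0.0275 F [ 0.9 -0.3 -1.2]
turn units [ 0.005 -0.003 -0.016]  shift units (after turn) [ 0.002 -0.003  1.259] (before) [ 1.000e-03 -4.000e-03  1.259e+00]
```

View pics/w18.png

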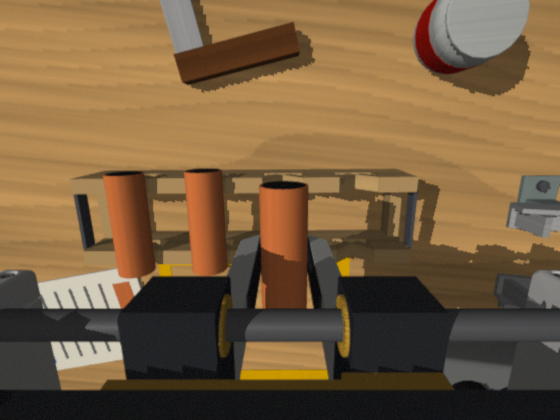

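```bash
python3 -m handwheel '[[[0,0,0.5,0,0,0,0.1],[0,0,0.4,0,0,0,0.1],[0,0,0.2,0,0,0,0.1],[0,0,0.1,0,0,0,0.1],[0,0,0.05,0,0,0,0.1],[0,0,0.03,0,0,0,0.1],[0,0,0,0,0,0,0.1],[0,0,0,0,0,0,0.1],[0,0,0,0,0,0,0.1],[0,0,0,0,0,0,0.1]]]'
```

```text
t: 36.8
position: [0.6211, 0.1551, 0.0636]
tcp_rot: [0.0, 0.743, -0.669, 0.0]
wrist_force: [-4.8, -1.9, 6.9]
opening: 0.0273
```

```bash
python3 -m handwheel '[[[0,0,0,0,0,0,0.45],[0,0,0,0,0,0,0.45],[0,0,0,0,0,0,0.45],[0,0,0,0,0,0,0.45],[0,0,-0.6,0,0,0,0.45],[0,0,-0.8,0,0,0,0.45],[0,0,-0.8,0,0,0,0.6],[0.3,0.07,-0.8,0,0,0,0.6],[0.6,0.07,-0.5,0,0,0,0.6],[0.8,0.08,0,0,0,0,0.6]]]'
python3 - <<'E'
from h import *
w=cam("wrist");cv2.imwrite("pics/w19.png",w["img"])
E
python3 -m handwheel '[[[0.92,0.085,0,0,0,0,0.6],[0.92,0.085,0,0,0,0,0.6],[0.92,0.085,0,0,0,0,0.6],[0.92,0.085,0,0,0,0,0.6],[0.92,0.085,0,0,0,0,0.6],[0.92,0.085,0,0,0,0,0.6],[0,0,0,0,0,0,0.6],[0,0,0,0,0,0,0.6],[0,0,0,0,0,0,0.6],[0,0,0,0,0,0,0.6]]]'
python3 - <<'E'
from h import *
plan((0.6225,-0.209,0.184),-84)
E
```

```text
t: 37.8
position: [0.6213, 0.0706, 0.2416]
tcp_rot: [-0.004, 0.744, -0.668, 0.004]
wrist_force: [0.6, -0.5, 0.7]
opening: 0.0563
t: 38.85
position: [0.623, -0.2055, 0.2355]
tcp_rot: [-0.0, 0.744, -0.668, 0.0]
wrist_force: [0.7, -0.8, 0.3]
opening: 0.0564
t 38.85 pos [ 0.623  -0.2055  0.2355] open 0.0564 F [ 0.7 -0.8  0.3]
turn units [-0.002  0.001  0.018]  shift units (after turn) [0.068 0.018 1.03 ] (before) [0.068 0.018 1.03 ]
```

View pics/w19.png

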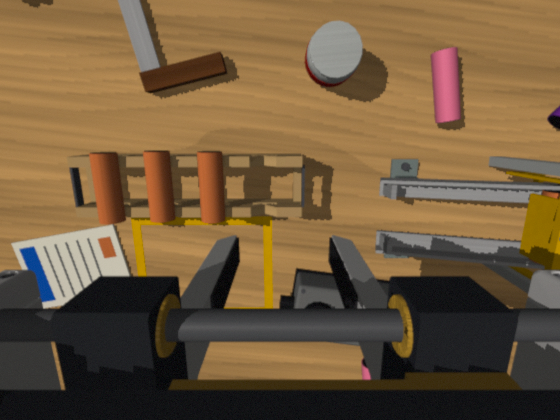

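Three tubes racked. Third pull.

```bash
python3 -m handwheel '[[[0.07,0.02,0,0,0,0,0.6],[0,0,0.2,0,0,0,0.6],[0,0,0.5,0,0,0,0.6],[0,0,0.33,0,0,0,0.6],[0,0,0,0,0,0,0.6],[0,0,0,0,0,0,0.1],[0,0,0,0,0,0,0.1],[0,0,0,0,0,0,0.1],[0,0,0,0,0,0,0.1],[0,0,0,0,0,0,0.1]]]' 35
python3 -m handwheel '[[[0,0,-0.2,0,0,0,0.1],[0,0,-0.2,0,0,0,0.1],[0,0,-0.2,0,0,0,0.1],[0,0,-0.16,0,0,0,0.1],[0,0,0,0,0,0,0.1],[0,0,0,0,0,0,0.1],[0,0,0,0,0,0,0.1],[0,0,0,0,0,0,0.1],[0,0,0,0,0,0,0.1],[0,0,0,0,0,0,0.1]]]'
```

```text
t: 39.85
position: [0.6226, -0.2096, 0.1852]
tcp_rot: [-0.001, 0.743, -0.669, 0.0]
wrist_force: [-0.7, 3.8, 3.6]
opening: 0.0272
t: 40.85
position: [0.6222, -0.2096, 0.218]
tcp_rot: [-0.0, 0.743, -0.669, -0.003]
wrist_force: [3.9, 3.4, -10.8]
opening: 0.0274
```

```bash
python3 -m handwheel '[[[0,0,-0.04,0,0,0,0.1],[0,0,0,0,0,0,0.1],[0,0,0,0,0,0,0.1],[0,0,0,0,0,0,0.1],[0,0,0,0,0,0,0.6],[0,0,0,0,0,0,0.6],[0,0,0,0,0,0,0.6],[0,0,0,0,0,0,0.6],[0,0,-0.3,0,0,0,0.6],[0,0,-0.4,0,0,0,0.6]]]'
python3 -m handwheel '[[[-0.5,0,0,0,0,0,0.6],[-0.7,-0.03,0,0,0,0,0.6],[-0.7,-0.03,0,0,0,0,0.6],[0,0,0,0,0,0,0.6],[0,0,0,0,0,0,0.6],[0,0,0,0,0,0,0.6],[0,0,0,0,0,0,0.6],[0,0,0,0,0,0,0.6],[0,0,0,0,0,0,0.6],[0,0,0,0,0,0,0.6]]]'
python3 - <<'E'
from h import *
w=cam("wrist");cv2.imwrite("pics/w20.png",w["img"]);plan((0.6055,-0.0785,0.05),-84)
E
```

```text
t: 41.85
position: [0.6216, -0.2108, 0.2594]
tcp_rot: [0.0, 0.743, -0.669, -0.001]
wrist_force: [0.9, -0.3, -1.4]
opening: 0.0565
t: 42.85
position: [0.6151, -0.1164, 0.2587]
tcp_rot: [0.0, 0.743, -0.669, -0.0]
wrist_force: [0.5, -0.5, -0.1]
opening: 0.0566
t 42.90 pos [ 0.6152 -0.1163  0.2587] open 0.0563 F [-0.2 -0.7  0.1]
turn units [ 0.002 -0.    -0.004]  shift units (after turn) [-0.772  0.113  4.174] (before) [-0.773  0.113  4.174]
```

View pics/w20.png

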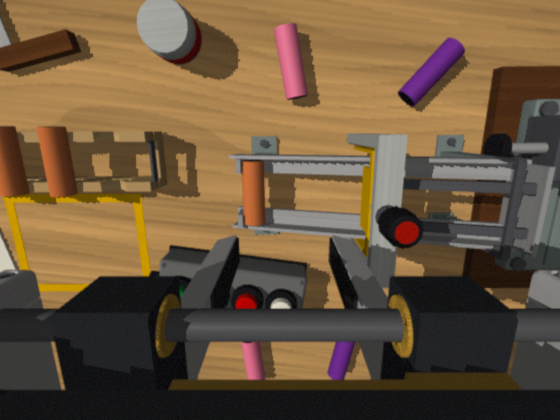

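```bash
python3 -m handwheel '[[[-0.39,0.065,0.3,0,0,0,0.6],[-0.38,0.055,0.5,0,0,0,0.6],[0,0,0.7,0,0,0,0.6],[0,0,0.7,0,0,0,0.6],[0,0,0.7,0,0,0,0.6],[0,0,0.7,0,0,0,0.6],[0,0,0.57,0,0,0,0.6],[0,0,0,0,0,0,0.6],[0,0,0,0,0,0,0.6],[0,0,0,0,0,0,0.6]]]'
python3 -m handwheel '[[[0,0,0,0,0,0,0.6],[0,0,0,0,0,0,0.1],[0,0,0,0,0,0,0.1],[0,0,0,0,0,0,0.1],[0,0,0,0,0,0,0.1],[0,0,0,0,0,0,0.1],[0,0,-0.5,0,0,0,0.1],[0,0,-0.5,0,0,0,0.1],[0,0,-0.5,0,0,0,0.1],[0,0,0,0,0,0,0.1]]]' 30
python3 - <<'E'
from h import *
w=cam("wrist");cv2.imwrite("pics/w21.png",w["img"]);plan((0.6278,0.0948,0.125),-84)
E
```

```text
t: 43.9
position: [0.6069, -0.0787, 0.053]
tcp_rot: [-0.001, 0.743, -0.669, 0.002]
wrist_force: [0.6, -0.1, 0.4]
opening: 0.0565
t: 44.9
position: [0.6076, -0.0788, 0.1297]
tcp_rot: [-0.002, 0.743, -0.669, 0.004]
wrist_force: [0.9, -0.1, -0.1]
opening: 0.0274
t 44.95 pos [ 0.6064 -0.0785  0.1272] open 0.0274 F [-0.6  0.7 -0.9]
turn units [-0.034 -0.011  0.001]  shift units (after turn) [-3.403 -0.788  0.044] (before) [-3.403 -0.788  0.043]
```

View pics/w21.png

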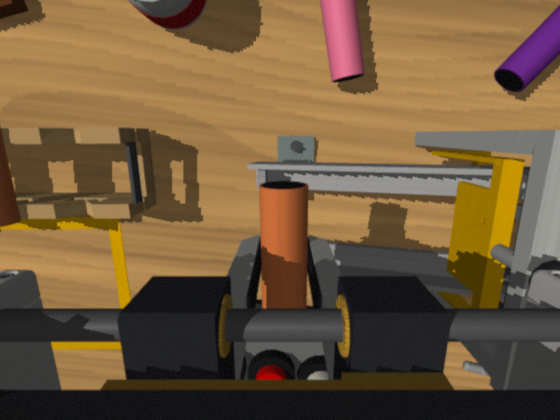

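```bash
python3 -m handwheel '[[[-0.68,-0.16,0,0,0,0,0.1],[-0.68,-0.16,0,0,0,0,0.1],[-0.68,-0.16,0,0,0,0,0.1],[-0.68,-0.16,0,0,0,0,0.1],[-0.68,-0.16,0,0,0,0,0.1],[0,0,0,0,0,0,0.1],[0,0,0,0,0,0,0.1],[0,0,0,0,0,0,0.1],[0,0,0,0,0,0,0.1],[0,0,0,0,0,0,0.1]]]'
python3 - <<'E'
from h import *
w=cam("wrist");cv2.imwrite("pics/w22.png",w["img"]);plan((0.6278,0.0948,0.061),-84)
E
```

```text
t: 45.95
position: [0.6271, 0.0938, 0.1252]
tcp_rot: [0.0, 0.743, -0.67, -0.0]
wrist_force: [0.1, 0.3, -0.7]
opening: 0.0277
t 46.00 pos [0.6272 0.0939 0.1253] open 0.0270 F [ 0.8  0.8 -1. ]
turn units [ 0.    -0.001 -0.012]  shift units (after turn) [-0.016 -0.014  1.286] (before) [-0.017 -0.014  1.286]
```

View pics/w22.png

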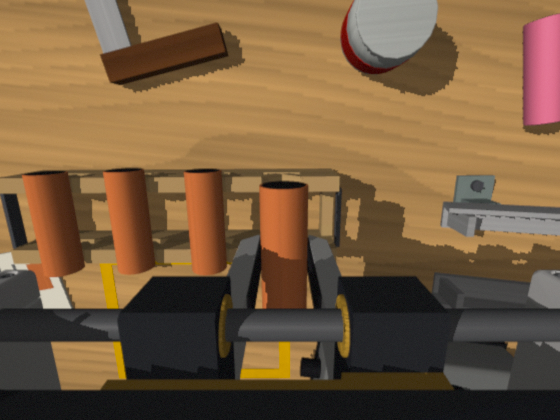

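```bash
python3 -m handwheel '[[[-0.02,-0.01,0.5,0,0,0,0.1],[0,0,0.4,0,0,0,0.1],[0,0,0.2,0,0,0,0.1],[0,0,0.1,0,0,0,0.1],[0,0,0.06,0,0,0,0.1],[0,0,0.03,0,0,0,0.1],[0,0,0,0,0,0,0.1],[0,0,0,0,0,0,0.1],[0,0,0,0,0,0,0.1],[0,0,0,0,0,0,0.1]]]'
```

```text
t: 47.0
position: [0.6268, 0.0953, 0.0645]
tcp_rot: [0.001, 0.743, -0.669, 0.0]
wrist_force: [-7.1, -2.0, 9.7]
opening: 0.027
```

```bash
python3 -m handwheel '[[[0,0,0,0,0,0,0.45],[0,0,0,0,0,0,0.45],[0,0,0,0,0,0,0.45],[0,0,0,0,0,0,0.45],[0,0,-0.6,0,0,0,0.45],[0,0,-0.8,0,0,0,0.45],[0,0,-0.6,0,0,0,0.6],[0,0.6,-0.4,0,0,0,0.6],[-0.2,0.9,0,0,0,0,0.6],[-0.2,0.9,0,0,0,0,0.6]]]'
python3 -m handwheel '[[[-0.2,0.9,0,0,0,0,0.6],[-0.2,0.9,0,0,0,0,0.6],[0,0.9,0,0,0,0,0.6],[0,0.7,0,0,0,0,0.6],[0,0,0,0,0,0,0.6],[0,0,0,0,0,0,0.6],[0,0,0,0,0,0,0.6],[0,0,0,0,0,0,0.6],[0,0,0,0,0,0,0.6],[0,0,0,0,0,0,0.6]]]'
python3 - <<'E'
from h import *
t=cam("top");crop(t,(130,130,330,280),4,"pics/t23.png");plan((0.476,0.356,0.1),-84)
E
```

```text
t: 48.0
position: [0.5057, 0.1033, 0.1816]
tcp_rot: [-0.001, 0.743, -0.669, 0.001]
wrist_force: [-0.2, 0.2, 0.5]
opening: 0.0562
t: 49.0
position: [0.3354, 0.1054, 0.1806]
tcp_rot: [0.0, 0.743, -0.669, -0.0]
wrist_force: [-0.6, 0.6, -0.9]
opening: 0.0561
t 49.05 pos [0.3353 0.1054 0.1806] open 0.0562 F [-0.5  0.7 -0. ]
turn units [ 0.007 -0.001 -0.001]  shift units (after turn) [-4.691 -3.322  1.612] (before) [-4.691 -3.322  1.609]
```

View pics/t23.png

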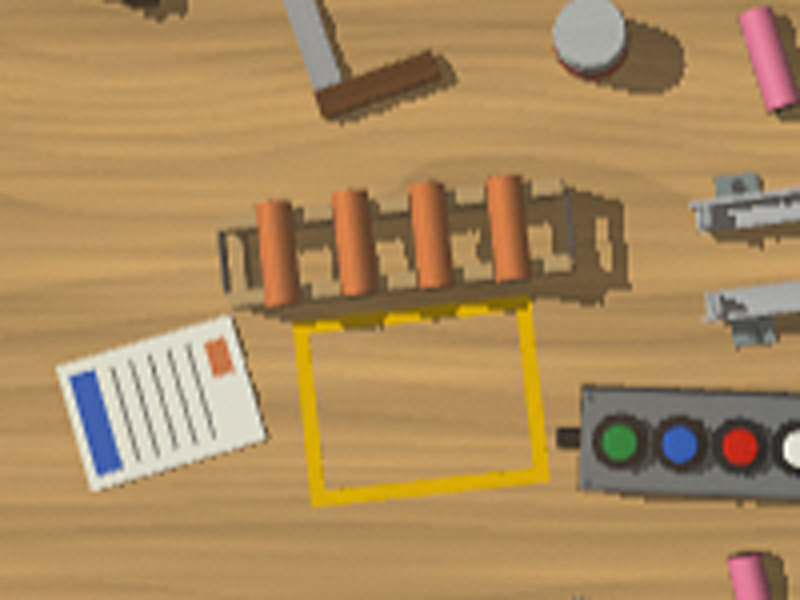

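```bash
cat >> h.py <<'E'
def card(n="top",bx=(135,195,290,270)):
    d=cam(n); m=cv2.inRange(d["hsv"],(0,0,150),(180,70,255))|cv2.inRange(d["hsv"],(100,100,40),(130,255,255))
    k=np.zeros_like(m);k[bx[1]:bx[3],bx[0]:bx[2]]=255;m&=k
    c=max(cv2.findContours(m,0,1)[0],key=cv2.contourArea)[:,0]
    P=np.array([ray(d,*p,.003)[:2] for p in c.astype(float)]); print("card",cv2.minAreaRect(np.float32(P*1000)))
E
python3 - <<'E'
from h import *
card(); plan((0.476,0.356,0.1),-73.4)
E
```

```text
card ((495.4019775390625, 382.5675964355469), (106.0103530883789, 148.31153869628906), 16.630197525024414)
t 49.10 pos [0.3352 0.1054 0.1806] open 0.0565 F [ 0.3 -0.2  0.3]
turn units [ 0.006 -0.    -1.543]  shift units (after turn) [-3.999 -4.13   1.612] (before) [-4.691 -3.325  1.609]
```

```bash
python3 -m handwheel '[[[0,0,0,0,0,-0.77,0.7],[0,0,0,0,0,-0.77,0.7],[-0.6,-0.6,0,0,0,0,0.7],[-0.65,-0.65,0,0,0,0,0.7],[-0.65,-0.65,0,0,0,0,0.7],[-0.65,-0.65,0,0,0,0,0.7],[-0.65,-0.65,0,0,0,0,0.7],[-0.65,-0.65,0,0,0,0,0.7],[0,0,0,0,0,0,0.7],[0,0,0,0,0,0,0.7]]]'
python3 - <<'E'
from h import *
plan((0.4954,0.3826,0.05),-73.4)
E
```

```text
t: 50.1
position: [0.4643, 0.3452, 0.1793]
tcp_rot: [0.002, 0.802, -0.597, -0.0]
wrist_force: [-0.5, -1.6, 0.2]
opening: 0.0658
t 50.10 pos [0.4643 0.3452 0.1793] open 0.0658 F [-0.5 -1.6  0.2]
turn units [ 0.025 -0.011  0.009]  shift units (after turn) [-0.539 -0.809  2.585] (before) [-0.542 -0.818  2.582]
```

```bash
python3 -m handwheel '[[[-0.27,-0.4,0,0,0,0,0.7],[-0.27,-0.41,0,0,0,0,0.7],[0,0,0.6,0,0,0,0.7],[0,0,0.7,0,0,0,0.7],[0,0,0.7,0,0,0,0.7],[0,0,0.7,0,0,0,0.7],[0,0,0,0,0,0,0.7],[0,0,0,0,0,0,0.7],[0,0,0,0,0,0,0.7],[0,0,0,0,0,0,0.7]]]'
python3 - <<'E'
from h import *
plan((0.4954,0.3826,0.02),-73.4); w=cam("wrist");cv2.imwrite("pics/w24.png",w["img"])
E
```

```text
t: 51.1
position: [0.4972, 0.3831, 0.0492]
tcp_rot: [-0.003, 0.802, -0.598, 0.001]
wrist_force: [0.4, -0.5, -0.4]
opening: 0.0658
t 51.10 pos [0.4972 0.3831 0.0492] open 0.0658 F [ 0.4 -0.5 -0.4]
turn units [-0.045  0.012 -0.004]  shift units (after turn) [-0.002  0.038  0.584] (before) [-0.001  0.041  0.584]
```

View pics/w24.png

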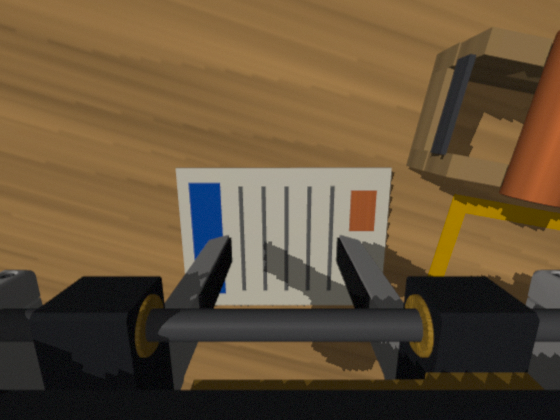

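```bash
python3 -m handwheel '[[[0,0.02,0.3,0,0,0,0.7],[0,0,0.15,0,0,0,0.7],[0,0,0,0,0,0,0.7],[0,0,0.04,0,0,0,0.7],[0,0,0,0,0,0,0.7],[0,0,0,0,0,0,0.7],[0,0,0,0,0,0,0.7],[0,0,0,0,0,0,0.7],[0,0,0,0,0,0,0.7],[0,0,0,0,0,0,0.7]]]'
python3 - <<'E'
from h import *
plan((0.4954,0.3826,0.02),-73.4)
E
```

```text
t: 52.15
position: [0.4947, 0.382, 0.0214]
tcp_rot: [-0.0, 0.802, -0.598, 0.0]
wrist_force: [0.4, 0.2, -0.4]
opening: 0.0659
t 52.15 pos [0.4947 0.382  0.0214] open 0.0659 F [ 0.4  0.2 -0.4]
turn units [-0.002 -0.001 -0.001]  shift units (after turn) [-0.007 -0.017  0.028] (before) [-0.007 -0.017  0.028]
```

Not touching yet (tip ≈ 4.4 mm). Down ~4 mm.

```bash
python3 -m handwheel '[[[0,0,0.03,0,0,0,0.7],[0,0,0.03,0,0,0,0.7],[0,0,0.02,0,0,0,0.7],[0,0,0,0,0,0,0.7],[0,0,0,0,0,0,0.7],[0,0,0,0,0,0,0.7],[0,0,0,0,0,0,0.7],[0,0,0,0,0,0,0.7],[0,0,0,0,0,0,0.7],[0,0,0,0,0,0,0.7]]]'
python3 - <<'E'
from h import *
plan((0.497,0.1724,0.02),-83.85)
E
```

```text
t: 53.15
position: [0.4949, 0.3822, 0.0203]
tcp_rot: [-0.001, 0.802, -0.598, 0.0]
wrist_force: [-3.2, -2.9, 11.6]
opening: 0.066
t 53.15 pos [0.4949 0.3822 0.0203] open 0.0660 F [-3.2 -2.9 11.6]
turn units [-0.01   0.002  1.52 ]  shift units (after turn) [4.176 0.408 0.005] (before) [4.033e+00 1.158e+00 3.000e-03]
```

```bash
python3 -m handwheel '[[[0,0,0,0,0,0.3,0.7],[0,0,0,0,0,0.4,0.7],[0,0,0,0,0,0.4,0.7],[0,0,0,0,0,0.42,0.7],[0.1,0.01,0,0,0,0,0.7],[0.2,0.02,0,0,0,0,0.7],[0.2,0.02,0,0,0,0,0.7],[0.2,0.02,0,0,0,0,0.7],[0.1,0.01,0,0,0,0,0.7],[0,0,0,0,0,0,0.7]]]'
python3 - <<'E'
from h import *
plan((0.497,0.1724,0.02),-83.85); w=cam("wrist");cv2.imwrite("pics/w25.png",w["img"])
t=cam("top");crop(t,(130,130,330,280),4,"pics/t25.png")
E
```

```text
t: 54.15
position: [0.4969, 0.3432, 0.0203]
tcp_rot: [-0.003, 0.744, -0.668, 0.001]
wrist_force: [-0.1, 0.7, 7.4]
opening: 0.0658
t 54.15 pos [0.4969 0.3432 0.0203] open 0.0658 F [-0.1  0.7  7.4]
turn units [-0.047  0.029 -0.005]  shift units (after turn) [3.396 0.364 0.007] (before) [ 3.396  0.362 -0.007]
```

View pics/w25.png

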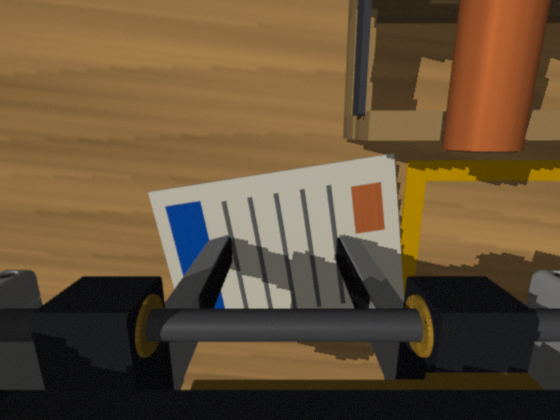

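View pics/t25.png

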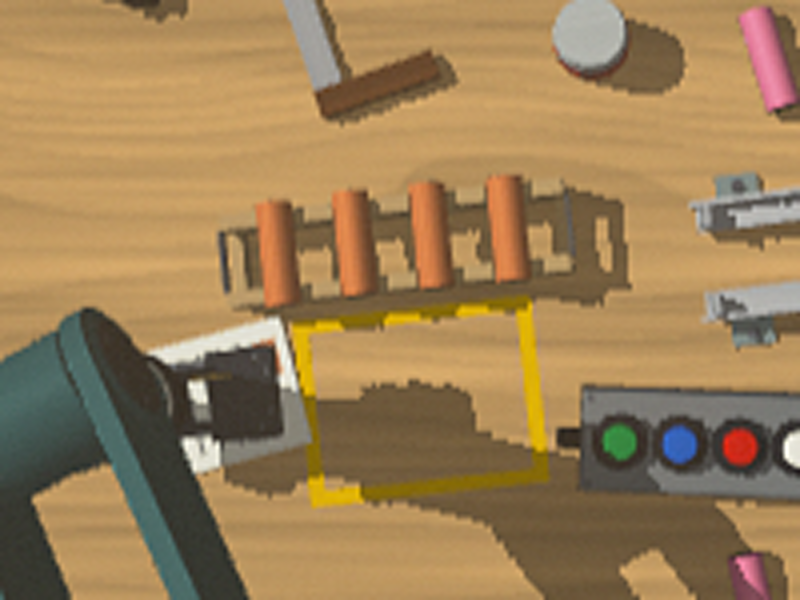

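```bash
python3 -m handwheel '[[[0,0,0.02,0,0,0,0.7],[0.1,0.01,0,0,0,0,0.7],[0.2,0.02,0,0,0,0,0.7],[0.2,0.02,0,0,0,0,0.7],[0.2,0.02,0,0,0,0,0.7],[0.2,0.02,0,0,0,0,0.7],[0.2,0.02,0,0,0,0,0.7],[0.2,0.02,0,0,0,0,0.7],[0.1,0.01,0,0,0,0,0.7],[0,0,0,0,0,0,0.7]]]'
python3 - <<'E'
from h import *
plan((0.497,0.1724,0.02),-83.85); w=cam("wrist");cv2.imwrite("pics/w26.png",w["img"])
E
```

```text
t: 55.25
position: [0.4984, 0.2734, 0.0203]
tcp_rot: [-0.005, 0.744, -0.668, 0.001]
wrist_force: [-0.3, 3.0, 9.9]
opening: 0.066
t 55.25 pos [0.4984 0.2734 0.0203] open 0.0660 F [-0.3  3.   9.9]
turn units [-0.068  0.037 -0.005]  shift units (after turn) [2.006 0.244 0.006] (before) [ 2.006  0.243 -0.004]
```

View pics/w26.png

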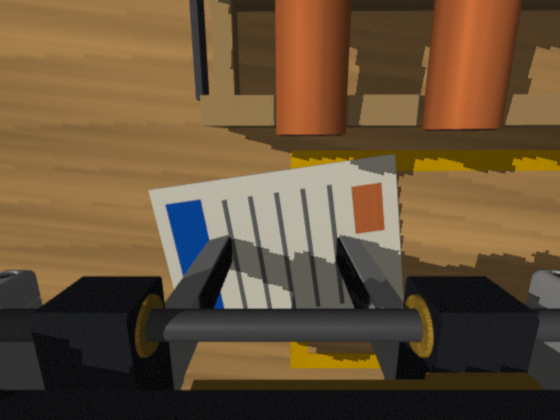

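```bash
python3 -m handwheel '[[[0.1,0.02,0,0,0,0,0.7],[0.25,0.03,0,0,0,0,0.7],[0.25,0.03,0,0,0,0,0.7],[0.25,0.03,0,0,0,0,0.7],[0.25,0.03,0,0,0,0,0.7],[0.25,0.03,0,0,0,0,0.7],[0.25,0.03,0,0,0,0,0.7],[0.25,0.03,0,0,0,0,0.7],[0.1,0.01,0,0,0,0,0.7],[0,0,0,0,0,0,0.7]]]'
python3 -m handwheel '[[[0,0,-0.5,0,0,0,0.9],[0,0,-0.8,0,0,0,0.9],[0,0,-0.8,0,0,0,0.9],[0,0.8,-0.4,0,0,0,0.9],[0,0.8,0,0,0,0,0.9],[0,0.8,0,0,0,0,0.9],[0,0.8,0,0,0,0,0.9],[0,0,0,0,0,0,0.9],[0,0,0,0,0,0,0.9],[0,0,0,0,0,0,0.9]]]'
python3 - <<'E'
from h import *
t=cam("top");crop(t,(130,130,330,280),4,"pics/t27.png")
card("top",(215,214,258,248)); card(); plan((0.497,0.1724,0.02),-83.85)
E
```

```text
t: 56.3
position: [0.4972, 0.1746, 0.0202]
tcp_rot: [-0.004, 0.744, -0.668, 0.002]
wrist_force: [0.5, 2.3, 10.1]
opening: 0.066
t: 57.3
position: [0.3359, 0.1563, 0.1417]
tcp_rot: [-0.001, 0.744, -0.668, 0.0]
wrist_force: [0.7, -0.0, 0.1]
opening: 0.0844
card ((494.5379333496094, 167.54241943359375), (106.38642883300781, 135.87460327148438), 0.2714935541152954)
card ((496.9129638671875, 176.55633544921875), (106.27082824707031, 148.58499145507812), 13.37442398071289)
t 57.45 pos [0.3358 0.1562 0.1413] open 0.0846 F [ 0.9  1.  -0.5]
turn units [ 0.002 -0.002 -0.005]  shift units (after turn) [ 0.023 -3.239  2.427] (before) [ 0.02  -3.24   2.426]
```

View pics/t27.png

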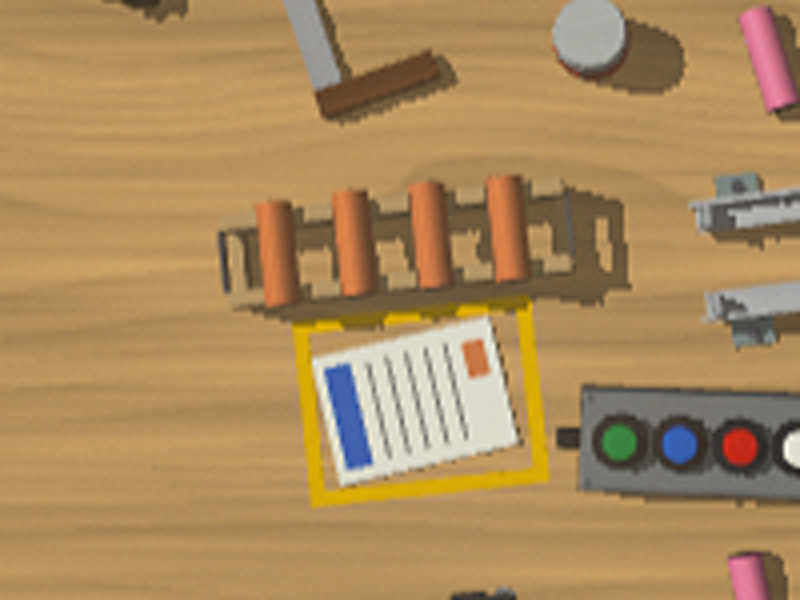

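Run:
```python
from h import *
plan((0.497,0.1766,0.03),-76.6)
```

```text
t 57.45 pos [0.3358 0.1562 0.1413] open 0.0846 F [ 0.9  1.  -0.5]
turn units [ 0.003 -0.002 -1.06 ]  shift units (after turn) [ 0.35  -3.23   2.227] (before) [-0.063 -3.249  2.226]
```

```bash
python3 -m handwheel '[[[0,0,0,0,0,-0.53,0.9],[0,0,0,0,0,-0.53,0.9],[0.08,-0.8,0,0,0,0,0.9],[0.09,-0.8,0,0,0,0,0.9],[0.09,-0.8,0,0,0,0,0.9],[0.09,-0.83,0,0,0,0,0.9],[0,0,0.7,0,0,0,0.9],[0,0,0.8,0,0,0,0.9],[0,0,0.7,0,0,0,0.9],[0,0,0,0,0,0,0.9]]]'
python3 -m handwheel '[[[0,0,0,0,0,0,0.9],[0,0,0,0,0,0,0.9],[0,0,0.1,0,0,0,0.9],[0,0,0.06,0,0,0,0.9],[0,0,0,0,0,0,0.9],[0,0,0,0,0,0,0.9],[0,0,0,0,0,0,0.9],[0,0,0,0,0,0,0.9],[0,0,0,0,0,0,0.9],[0,0,0,0,0,0,0.9]]]'
python3 - <<'E'
from h import *
plan((0.497,0.1766,0.02),-76.6); print(sensors.read_state()["moment"])
E
```

```text
t: 58.45
position: [0.492, 0.1753, 0.0248]
tcp_rot: [0.005, 0.785, -0.62, -0.004]
wrist_force: [-0.7, -1.0, -1.8]
opening: 0.0846
t: 59.45
position: [0.4961, 0.1766, 0.0234]
tcp_rot: [-0.0, 0.785, -0.62, 0.0]
wrist_force: [-0.8, -0.1, -0.2]
opening: 0.085
t 59.45 pos [0.4961 0.1766 0.0234] open 0.0850 F [-0.8 -0.1 -0.2]
turn units [-0.001 -0.001  0.004]  shift units (after turn) [ 0.005 -0.018  0.067] (before) [ 0.005 -0.018  0.067]
[0.01736111 0.02256747 0.0359086 ]
```

```bash
python3 -m handwheel '[[[0,-0.02,0,0,0,0,0.9],[0,0,0.05,0,0,0,0.9],[0,0,0.05,0,0,0,0.9],[0,0,0.02,0,0,0,0.9],[0,0,0,0,0,0,0.9],[0,0,0,0,0,0,0.9],[0,0,0,0,0,0,0.9],[0,0,0,0,0,0,0.9],[0,0,0,0,0,0,0.9],[0,0,0,0,0,0,0.9]]]'
python3 - <<'E'
from h import *
plan((0.497,0.1766,0.02),-76.6); print(sensors.read_state()["moment"])
E
```

```text
t: 60.45
position: [0.4975, 0.177, 0.0202]
tcp_rot: [-0.0, 0.785, -0.62, 0.0]
wrist_force: [-5.2, -1.2, 13.1]
opening: 0.0844
t 60.45 pos [0.4975 0.177  0.0202] open 0.0844 F [-5.2 -1.2 13.1]
turn units [-0.009 -0.002  0.005]  shift units (after turn) [0.005 0.01  0.004] (before) [0.005 0.01  0.004]
[-0.2226664   1.05662254  0.00226182]
```

```bash
python3 -m handwheel '[[[0,0,0,0,0,0.1,0.9],[0,0,0,0,0,0.1,0.9],[0,0,0,0,0,0.1,0.9],[0,0,0,0,0,0.1,0.9],[0,0,0,0,0,0.1,0.9],[0,0,0,0,0,0.1,0.9],[0,0,0,0,0,0.1,0.9],[0,0,0,0,0,0.1,0.9],[0,0,0,0,0,0.1,0.9],[0,0,0,0,0,0.15,0.9]]]'
python3 - <<'E'
from h import *
plan((0.497,0.1724,0.02),-83.85); print(sensors.read_state()["moment"]);w=cam("wrist");cv2.imwrite("pics/w28.png",w["img"])
E
```

```text
t: 61.45
position: [0.4994, 0.1773, 0.0202]
tcp_rot: [-0.002, 0.744, -0.668, 0.002]
wrist_force: [-0.5, 0.4, 9.7]
opening: 0.0845
t 61.45 pos [0.4994 0.1773 0.0202] open 0.0845 F [-0.5  0.4  9.7]
turn units [-0.049  0.002  0.011]  shift units (after turn) [0.092 0.059 0.005] (before) [0.092 0.059 0.004]
[-0.06353     0.09042457  0.2953191 ]
```

View pics/w28.png

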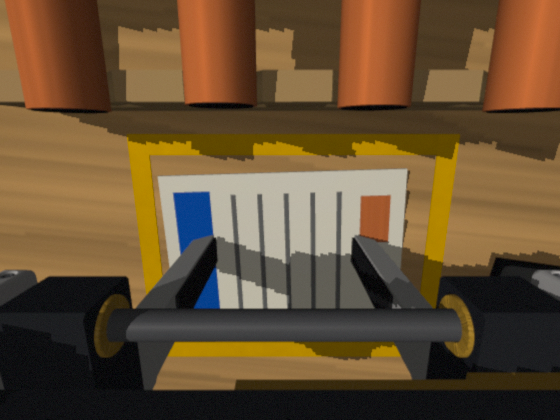

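```bash
python3 -m handwheel '[[[0,0,0,0,0,0.1,0.9],[0,0,0,0,0,0.1,0.9],[0,0,0,0,0,0.1,0.9],[0.03,0.02,0,0,0,0,0.9],[0.03,0.02,0,0,0,0,0.9],[0.03,0.02,0,0,0,0,0.9],[0,0,0,0,0,0,0.9],[0,0,-0.1,0,0,0,0.9],[0,0,-0.4,0,0,0,0.9],[0,0,-0.8,0,0,0,0.9]]]'
python3 -m handwheel '[[[0,0,-0.8,0,0,0,0.9],[0,0.8,-0.4,0,0,0,0.9],[0,0.8,0,0,0,0,0.9],[0,0.8,0,0,0,0,0.9],[0,0.8,0,0,0,0,0.9],[0,0,0,0,0,0,0.9],[0,0,0,0,0,0,0.9],[0,0,0,0,0,0,0.9],[0,0,0,0,0,0,0.9],[0,0,0,0,0,0,0.9]]]'
python3 - <<'E'
from h import *
t=cam("top");crop(t,(130,130,330,280),4,"pics/t29.png")
card("top",(208,210,265,250))
card("scene",(250,152,325,215))
s=cam("scene");cv2.imwrite("pics/s29.png",s["img"])
E
```

```text
t: 62.5
position: [0.491, 0.1712, 0.0789]
tcp_rot: [0.004, 0.732, -0.681, -0.003]
wrist_force: [-0.3, 0.1, -0.1]
opening: 0.0841
t: 63.5
position: [0.3355, 0.1606, 0.1422]
tcp_rot: [0.0, 0.732, -0.681, -0.0]
wrist_force: [-0.4, 0.0, 0.9]
opening: 0.0847
card ((496.559814453125, 173.93846130371094), (106.4145278930664, 148.37789916992188), 6.504807472229004)
card ((493.79669189453125, 174.3942413330078), (106.6252670288086, 148.0116424560547), 6.645291328430176)
```

View pics/t29.png

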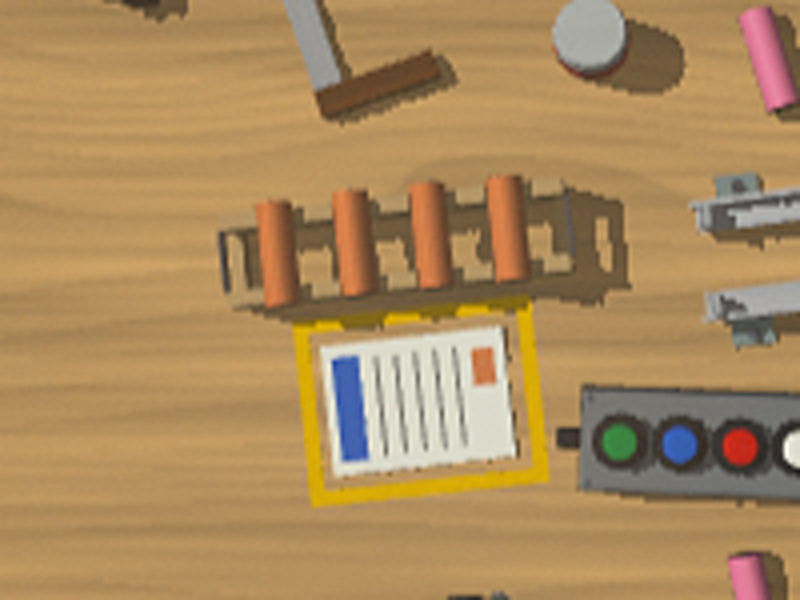

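View pics/s29.png

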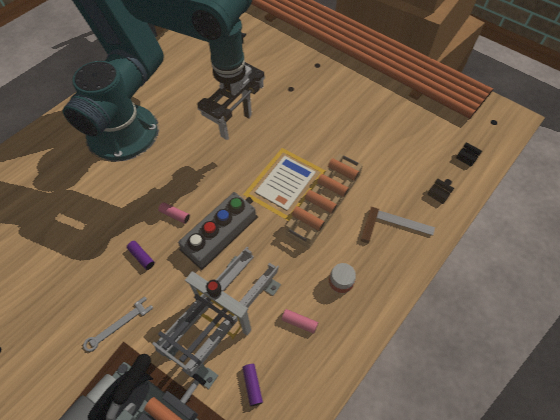

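Run:
```python
from h import *
s=cam("scene");t=cam("top")
a=cv2.resize(s["img"][230:390,145:285],None,fx=2.8,fy=2.8,interpolation=2); b=cv2.resize(s["img"][145:245,275:375],(400,448),interpolation=2)
cv2.imwrite("pics/f.png",np.hstack([a,b]))
print([x[:3] for x in blobs(t,(4,110,60),(14,255,255),(295,165,405,215),10)])
for bb in blobs(t,(4,110,60),(14,255,255),(180,165,280,210),20): print(bb[3])
```

```text
[]
((218.0495147705078, 189.9950408935547), (26.46799087524414, 9.25384521484375), 84.2894058227539)
((198.94061279296875, 192.90594482421875), (26.26898193359375, 9.054838180541992), 84.2894058227539)
((237.24388122558594, 188.19512939453125), (26.945295333862305, 9.055386543273926), 83.6598129272461)
((256.43035888671875, 186.76853942871094), (26.26211929321289, 9.149078369140625), 84.5596694946289)
```

View pics/f.png

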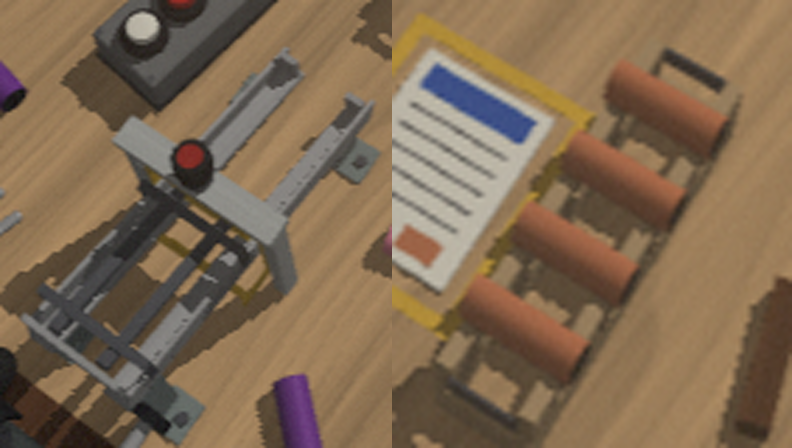

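```bash
python3 -c "
from station import ticket
print(ticket.hand_in())"
```

```text
the job is handed in; nothing more can be done
None
```

The job is handed in, at about 64 s of the 210 s allowed.

- **Keys:** I pressed red, then blue, then white, each to its stop (10–17 N against the 5 N needed). The green key was never touched.
- **Tubes:** Four tubes are in the rack. One was already in the cradle, and three gate pulls to the stop released the other three. The last pictures show each tube in its own groove, parallel and evenly spaced, with the chute empty and the gate knob down.
- **Card:** It had been knocked about 3 cm aside during the run, so I measured it again before sliding it. My first attempt to turn it slipped, so I pressed it again with the fingers wider and turned it slowly. Seen from the top camera, it now lies about 1.6 mm and 0.4° off the middle of the yellow outline, with about 9 mm or more clear all round. The scene camera reads about 3 mm different in x, still well inside the outline.
- **Bystanders:** The tin, spanner, try square and the pink and purple look-alikes were not touched, and they look unmoved in the last pictures.

There were two minor disagreements in the readings. The cradle tube's height came out between 45 and 75 mm depending on the camera pair, so I set each tube down by contact force instead. The gripper also read about 6 N upward while closed on the first cradle tube and about 3.5 N on the knob; I did not find out why, but neither caused a problem.

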